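Fit the crank to the tilted drill vice and wind the jaw tight

ROBOT

A 6-joint arm with a two-finger parallel gripper is mounted at the origin on a cart in front of the work surface, level with it; the furniture and walls round the work are solid. World frame = base frame: x ahead of the robot, y to its left, z up, the work surface at z = 0. Lengths are in m, angles in degrees, forces in N, time in s.
With the tool pointing down it reaches from about 0.275 to 0.75 m from the base axis. Payload 10.2 kg.
Tool frame: the origin (TCP) lies at the very end of the fingers, on their centre line; the grasp point (between the pads) lies 19 mm behind it; z points along the fingers, y is the direction in which the jaws open and shut (so a half turn about z gives the same grasp; the last joint's range is limited). The gripper opens to 88 mm and grips with 3 to 60 N. Pads are 18 mm wide; open, the fingers measure 123 mm over their backs; the gripper's body (75 mm by 187 mm) begins 45 mm behind the grasp point.
Start: joints at [64.32, 17.928, 85.812, -0, 76.261, -12.8], TCP at [0.117, 0.512, 0.239] pointing down, gripper open.
Joint ranges: [-168.41, 168.41], [-55.51, 124.54], [10.69, 146.95], [-70.63, 250.63], [1, 178], [-165.06, 165.06]. Speed limits (degrees/s): [136.94, 136.94, 172.46, 180, 180, 180].

INTERFACE

Orientations are given as a 3x3 rotation matrix whose columns are the frame's x, y, z axes.
In Python, from plant import env, vision, finish_job gives the robot as it stands.
- The arm moves only by the tool carry_out, never from a script. Its argument "motion" is one flat list of numbers, 7 for each row, row after row: the shift along the tool's x, y, z in m, then the turn, a rotation vector about the tool's x, y, z in rad, then the opening, from -1 (shut) to 1 (fully open). A call has 1 to 12 rows; each row shifts and turns the commanded pose from where the row before left it, along the tool's axes as they then stand; what a row does not reach is not made up. A row lasts 1/8 s, in which the tool goes at most 62.5 mm and 10.7 degrees, less where a joint would pass 70% of its speed; a pose out of reach is approached as far as the arm can. A call with a gripper value outside its range is refused whole. The fingers move at their own pace and stop on an object; "grip_force" is the grip in N (left out, the last holds). Time passes only in rows, so rows that do not move let the fingers close. It gives the time, the measured TCP pose, the force and the opening at its end, in the units of the state.
- env.get_obs(): the state, without advancing time (a new reading comes with each control period).
- vision.get_image(name): name is "scene" or "top" or "wrist"; returns a dict with "pixels" (384x512x3 uint8, red, green, blue), "camera_matrix" (3x3 intrinsics, pixels), "camera_from_world" (4x4, takes a point from world to camera coordinates); the wrist camera has in their place "hand_eye" (4x4, takes a point from camera to tool coordinates, whose origin is the TCP and whose axes are the flange's). Camera axes: x right, y down, z forward; pixel columns grow to the right and rows downward; lengths in m; the calibration is good to about 2 mm. A picture is of the moment at which its call begins: read the wrist's pose just before it. There is no depth.
- finish_job(): hands the job in, once; it reports no verdict.
The state is a dict: "clock": time; "q": joint angles; "qvel": joint speeds; "joint_torque": joint torques, N m; "tcp_pos": TCP position; "orientation": TCP orientation; "wrist_force": force on the tool from outside, world axes, zero at the start; "torque": the same for the moment, N m; "finger_gap": finger opening in m.
Only numpy, scipy, OpenCV 4.12 (cv2) and the standard library are available. Lean on these libraries where they do the work, as an engineer would, in place of code of your own. Each camera call takes 0.05 s, during which the arm holds its last target.

TASK

A drilled plate stands loose between the open jaws of the tilted grey drill vice. Fit the loose crank fully home on the square end of the vice's screw and wind it clockwise, through as many turns as it takes, until the jaw has closed on the plate and the screw turns no further. Leave the crank on the screw and the plate where it stands in the jaws, and do not disturb the calipers, the tape dispenser or the angle bracket.

Things in the scene. Friction and masses are not known exactly. Their poses are not given: they have to be found in the camera images.
- crank_hub (a point): Loose dark steel crank, 0.35 kg, lying flat, grip up. Point: centre of its hub, a 32 x 32 mm square block 44 mm tall, 22 mm above the crank's flat underside. z: up the hub's axis; x: along the arm to the grip; x, y square to the hub's faces. Underside: blind socket 18.5 mm square, 28 mm deep. Arm: bar 18 wide, 12 thick, flush with the underside; above it the hub can be gripped across y
- crank_grip (a point): Centre of the crank's upright black grip, a round bar 22 to 24 mm thick and 57 mm long that turns freely on its own axis, so it may be held while it is carried round. It is parallel to the hub's axis, 62 mm from it, and spans 13 to 70 mm above the crank's underside; this point is 41 mm above it. Axes as crank_hub (they do not turn with the grip)
- screw_end (a point): Steel square end of the vice's screw at the vice's high end: 16 mm square, 26 mm long from its round shoulder to its bevelled tip; leans 35 degrees from vertical. z: along the axis, out of the tip; x, y: square to the flats, turning with the screw. Point: on the axis, 22 mm beyond the shoulder; crank_hub lies here when the crank is home on the shoulder. It fits in four positions a quarter turn apart
- vice_screw (a joint): Turn of the screw in rad, growing clockwise as seen from the crank's end (looking down the axis onto the tip). Starts between 1.0 and 7.3; it stops solidly at 17.4 with the plate clamped. Turning it takes about 0.2 N m (3 to 4 N at the grip) and it stays where it is left
- vice_jaw (a joint): Travel of the sliding jaw in m, growing as it closes: 6 mm for each full clockwise turn of the screw. 0 is open by 24 mm; the jaw meets the 8 mm plate at 0.016 and is tight by about 0.0162, where the screw stops. The jaw moves only by the screw
- plate_mid (a point): Centre of the drilled aluminium plate, 90 x 30 x 8 mm, loose. It stands on its long edge on the sloping bed of the vice, flat against the fixed jaw at the low end. z is across its thickness (along the screw's axis), y along its length. It needs no handling
- plate_place (a point): Point of the vice where plate_mid is when the plate stands properly in the jaws, fixed to the vice
- drill_vice: Grey tilting drill vice fixed to the bench, base 128 x 180 x 14 mm; the origin is under its base. The screw leans towards its own +y, the bed faces its -y; x is along the jaws (90 mm wide). All of it lies 6 mm or more below the screw's shoulder, so the crank sweeps clear all round
- calipers: Bystander: measuring calipers lying flat, 190 mm long; leave alone
- tape_roll: Bystander: black tape dispenser, 173 mm long, 88 mm tall; leave alone
- angle_bracket: Bystander: zinc angle bracket, 90 mm long, 50 mm tall; leave alone

How it is judged (in metres and radians):
On the way, in this order (a step that is already met when the one before it is completed fails the run):
1. The crank is fully home on the square end of the screw, upright on its axis (distance between crank_hub and screw_end below 0.006 m and angle between the z axis of crank_hub and the z axis of screw_end, either way round below 0.12 rad), for 0.2 s.
2. With the crank on, the jaw is wound tight on the plate (all of step 1 and value of joint vice_jaw between 0.0158 and 0.018 m and distance between plate_mid and plate_place below 0.008 m and angle between the z axis of plate_mid and the z axis of screw_end, either way round below 0.06 rad and contact force between vice_jaw and plate above 5 N), for 0.2 s.
At the end, for the whole second after the job is handed in: The crank is still and fully home on the square end (hub within 6 mm of its place, axis within 7 degrees); the jaw has travelled 15.8 mm or more and presses on the plate with over 5 N; the plate is within 8 mm of its place and flat between the jaws within 3.5 degrees (all of step 2 and linear speed of crank below 0.02 m/s and velocity of joint vice_screw between -0.1 and 0.1 rad/s); the robot touches nothing.
It fails at once if The calipers have been moved by more than 30 mm (distance of calipers from where it was at the start of the episode above 0.03 m).
It fails at once if The tape dispenser has been moved by more than 30 mm (distance of tape_roll from where it was at the start of the episode above 0.03 m).
It fails at once if The angle bracket has been moved by more than 30 mm (distance of angle_bracket from where it was at the start of the episode above 0.03 m).
It also fails if it takes over 72 s, if anything falls off the work surface, if the arm or the gripper's body presses on something with over 40 N, if the wrist force passes 120 N, or if a joint passes its speed limit or range.

## Working session

There is one attempt and no reset: what is moved stays moved. The work goes in short steps, Python scripts to look and compute and a tool call to move; the robot and the scene stay as the last step left them, time stands still between calls to the robot, and variables do not carry over. Pictures are saved under pics/ and viewed, and the job is handed in when it is done.

Besides the shell and the picture viewer there is one more tool, called as name(argument=value, ...), one argument or row to a line, values as JSON. carry_out: Moves the arm, as the interface text tells. Its arguments: {"type":"object","properties":{"motion":{"type":"array"},"grip_force":{"type":"number"}},"required":["motion"]}

```bash
ls; mkdir -p pics; python3 - <<'E'
from plant import env, vision
import cv2
o=env.get_obs()
for k,v in o.items(): print(k,v)
for n in ["scene","top","wrist"]:
    im=vision.get_image(n)
    cv2.imwrite(f"pics/{n}0.png",im["pixels"][:,:,::-1])
    for k in im:
        if k!="pixels": print(n,k,im[k])
E
```

```text
pics
clock 0.0
q [ 6.43212145e+01  1.79581482e+01  8.58548164e+01 -2.22199009e-04
  7.62606520e+01 -1.27970220e+01]
qvel [-0.04624705 -0.06135579 -0.06517534  0.039067   -0.0348626  -0.03392457]
joint_torque [-6.29943679e-04 -4.02215767e+01 -2.52261990e+01  6.93965773e-02
  3.53632844e-02 -6.69020892e-05]
tcp_pos [0.11691831 0.51155604 0.23816734]
orientation [[-9.74832331e-01  2.22938603e-01 -5.53363910e-04]
 [ 2.22939113e-01  9.74831681e-01 -1.15958916e-03]
 [ 2.80919482e-04 -1.25377146e-03 -9.99999175e-01]]
wrist_force [ 0.43208969 -0.54216228  0.63806198]
torque [ 0.03371159 -0.01245062  0.01670589]
finger_gap 0.08780897047477176
scene camera_matrix [[444.79486007   0.         266.65949411]
 [  0.         444.79486007 196.0933986 ]
 [  0.           0.           1.        ]]
scene camera_from_world [[ 0.57108165 -0.82053912 -0.02411009 -0.35511849]
 [-0.47382426 -0.30550541 -0.82592797  0.38068582]
 [ 0.67034045  0.48309626 -0.56325988  0.99993984]
 [ 0.          0.          0.          1.        ]]
top camera_matrix [[467.31124489   0.         256.72875045]
 [  0.         467.31124489 195.20016488]
 [  0.           0.           1.        ]]
top camera_from_world [[-0.05102433 -0.99869538 -0.00201524 -0.01175367]
 [-0.97560936  0.05027602 -0.21367898  0.62094787]
 [ 0.21350153 -0.00893674 -0.97690185  1.46957373]
 [ 0.          0.          0.          1.        ]]
wrist camera_matrix [[307.10181409   0.         254.96395293]
 [  0.         307.10181409 196.76111791]
 [  0.           0.           1.        ]]
wrist hand_eye [[-6.71055703e-04 -9.65940793e-01 -2.58762313e-01  6.62687133e-02]
 [ 9.99999256e-01 -3.84629397e-04 -1.15753325e-03 -5.37893401e-04]
 [ 1.01858099e-03 -2.58762897e-01  9.65940332e-01 -1.45901338e-01]
 [ 0.00000000e+00  0.00000000e+00  0.00000000e+00  1.00000000e+00]]
```

View pics/scene0.png

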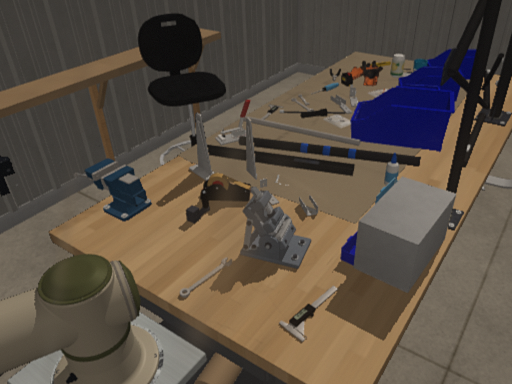

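View pics/top0.png

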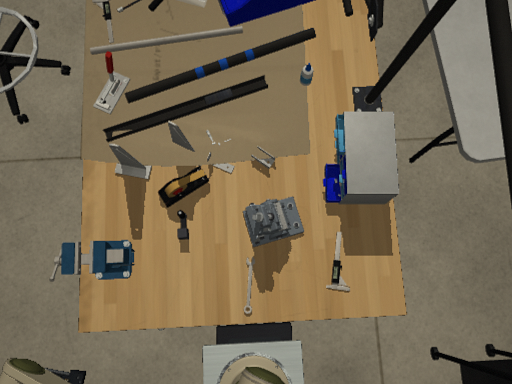

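View pics/wrist0.png

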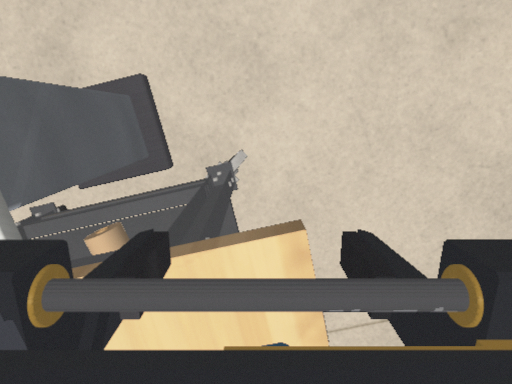

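```bash
python3 - <<'E'
import cv2
t=cv2.imread("pics/top0.png"); s=cv2.imread("pics/scene0.png")
cv2.imwrite("pics/topc.png",cv2.resize(t[160:330,150:360],None,fx=3.5,fy=3.5,interpolation=cv2.INTER_CUBIC))
cv2.imwrite("pics/scenec.png",cv2.resize(s[160:290,170:330],None,fx=4.6,fy=4.6,interpolation=cv2.INTER_CUBIC))
E
```

```text
(no output)
```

View pics/topc.png

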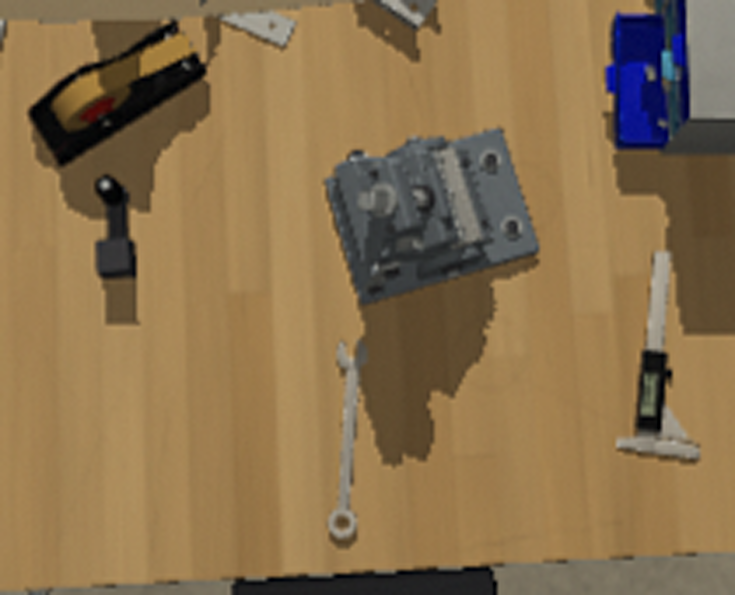

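View pics/scenec.png

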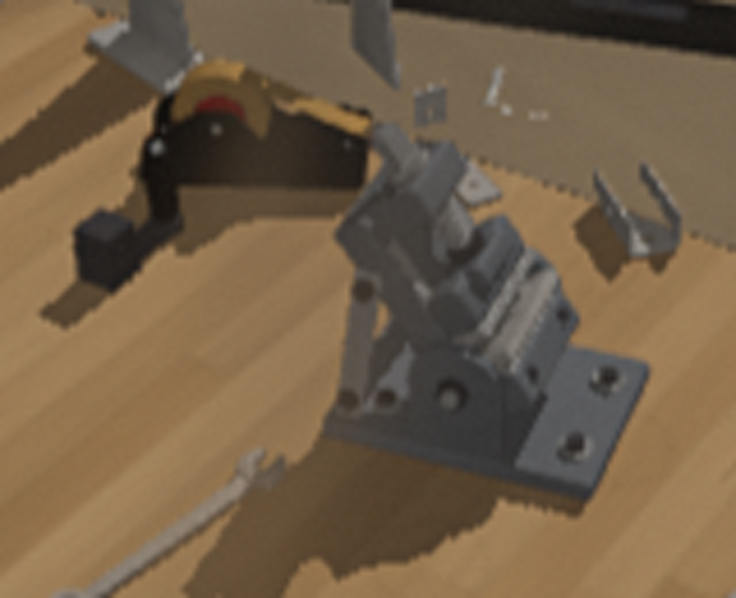

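```bash
cat > h.py <<'E'
import numpy as np, cv2
from plant import env, vision
CAM={"scene":(np.array([[444.79486007,0,266.65949411],[0,444.79486007,196.0933986],[0,0,1]]),np.array([[0.57108165,-0.82053912,-0.02411009,-0.35511849],[-0.47382426,-0.30550541,-0.82592797,0.38068582],[0.67034045,0.48309626,-0.56325988,0.99993984],[0,0,0,1]])),
"top":(np.array([[467.31124489,0,256.72875045],[0,467.31124489,195.20016488],[0,0,1]]),np.array([[-0.05102433,-0.99869538,-0.00201524,-0.01175367],[-0.97560936,0.05027602,-0.21367898,0.62094787],[0.21350153,-0.00893674,-0.97690185,1.46957373],[0,0,0,1]]))}
KW=np.array([[307.10181409,0,254.96395293],[0,307.10181409,196.76111791],[0,0,1]])
HE=np.array([[-6.71055703e-04,-9.65940793e-01,-2.58762313e-01,6.62687133e-02],[9.99999256e-01,-3.84629397e-04,-1.15753325e-03,-5.37893401e-04],[1.01858099e-03,-2.58762897e-01,9.65940332e-01,-1.45901338e-01],[0,0,0,1]])
def pose(o):
    T=np.eye(4);T[:3,:3]=o["orientation"];T[:3,3]=o["tcp_pos"];return T
def cw(n,o=None): # K, camera_from_world
    if n!="wrist": return CAM[n]
    return KW,np.linalg.inv(pose(o)@HE)
def ray(kc,uv):
    K,M=kc; d=np.linalg.inv(K)@np.array([uv[0],uv[1],1.]); R=M[:3,:3]
    d=R.T@d; return -R.T@M[:3,3], d/np.linalg.norm(d)
def onz(kc,uv,z):
    c,d=ray(kc,uv); return c+d*(z-c[2])/d[2]
def tri(l): # list of (kc,uv): least squares point, residuals (m)
    A=np.zeros((3,3));b=np.zeros(3);rs=[ray(*x) for x in l]
    for c,d in rs:
        P=np.eye(3)-np.outer(d,d);A+=P;b+=P@c
    p=np.linalg.solve(A,b); return p,[np.linalg.norm((np.eye(3)-np.outer(d,d))@(p-c)) for c,d in rs]
def proj(kc,p):
    K,M=kc; q=K@(M[:3,:3]@np.asarray(p)+M[:3,3]); return q[:2]/q[2]
def snap(n,name):
    o=env.get_obs(); im=vision.get_image(n)["pixels"][:,:,::-1].copy()
    cv2.imwrite(f"pics/{name}.png",im); np.savez(f"pics/{name}.npz",p=o["tcp_pos"],R=o["orientation"]); 
    return im,o
def wk(name):
    z=np.load(f"pics/{name}.npz"); return cw("wrist",{"orientation":z["R"],"tcp_pos":z["p"]})
E
python3 - <<'E'
from h import *
T=CAM["top"];S=CAM["scene"]
t=lambda u,v:(150+(u-1.25)/3.5,160+(v-1.25)/3.5)
s=lambda u,v:(170+u/4.6,160+v/4.6)
print("hub",onz(T,t(116,246),.044),"grip",onz(T,t(107,185),.07))
print("hub scene",onz(S,s(106,226),.044))
print("tip",tri([(T,t(378,197)),(S,s(385,132))]))
for c in [(500,128),(538,255),(362,304),(330,180)]: print(onz(T,t(*c),.014))
for c in [(648,368),(585,492)]: print("s",onz(S,s(*c),.014))
E
```

```text
hub [0.52040173 0.20489306 0.044     ] grip [0.57412369 0.2082695  0.07      ]
hub scene [0.50750035 0.20435664 0.044     ]
tip (array([ 0.52350119, -0.03771262,  0.20041583]), [np.float64(0.005610352181408107), np.float64(0.0056103521814081375)])
[ 0.62134446 -0.16541357  0.014     ]
[ 0.49553439 -0.19331691  0.014     ]
[ 0.45739053 -0.02298975  0.014     ]
[0.57852475 0.00196325 0.014     ]
s [ 0.61175545 -0.16747138  0.014     ]
s [ 0.49127248 -0.19392489  0.014     ]
```

carry_out(
  motion=[-0.037,-0.018,0,0,0,0,1,-0.037,-0.018,0,0,0,0,1,-0.037,-0.018,0,0,0,0,1,-0.037,-0.018,0,0,0,0,1,-0.037,-0.018,0,0,0,0,1,-0.037,-0.018,0,0,0,0,1,-0.037,-0.018,0,0,0,0,1,-0.037,-0.018,0,0,0,0,1,-0.037,-0.018,0,0,0,0,1,-0.037,-0.018,0,0,0,0,1,-0.037,-0.018,0,0,0,0,1,-0.037,-0.018,0,0,0,0,1],
)

```text
clock: 1.65
tcp_pos: [0.5026, 0.2013, 0.2385]
orientation: [[-0.975, 0.223, -0.0], [0.223, 0.975, -0.0], [0.0, -0.0, -1.0]]
wrist_force: [-0.8, 0.7, -0.2]
finger_gap: 0.088
```

carry_out(
  motion=[0,0,0.02,0,0,-0.11,1,0,0,0.02,0,0,-0.12,1,0,0,0,0,0,0,1],
)

```text
clock: 2.02
tcp_pos: [0.5011, 0.2021, 0.1975]
orientation: [[-1.0, -0.004, -0.003], [-0.004, 1.0, -0.001], [0.003, -0.001, -1.0]]
wrist_force: [0.6, 0.4, 0.6]
finger_gap: 0.0886
```

```bash
python3 - <<'E'
from h import *
im,o=snap("wrist","w1"); print(o["clock"],o["tcp_pos"],o["q"]); print(np.round(o["orientation"],3))
cv2.imwrite("pics/w1b.png",cv2.resize(im,None,fx=1.5,fy=1.5))
E
```

```text
2.025 [0.5011067  0.20206828 0.1975158 ] [ 9.53171418e+00  2.19162385e+01  8.65804724e+01 -3.59216266e-04
  7.16797073e+01 -8.06961784e+01]
[[-1.    -0.004 -0.003]
 [-0.004  1.    -0.001]
 [ 0.003 -0.001 -1.   ]]
```

View pics/w1b.png

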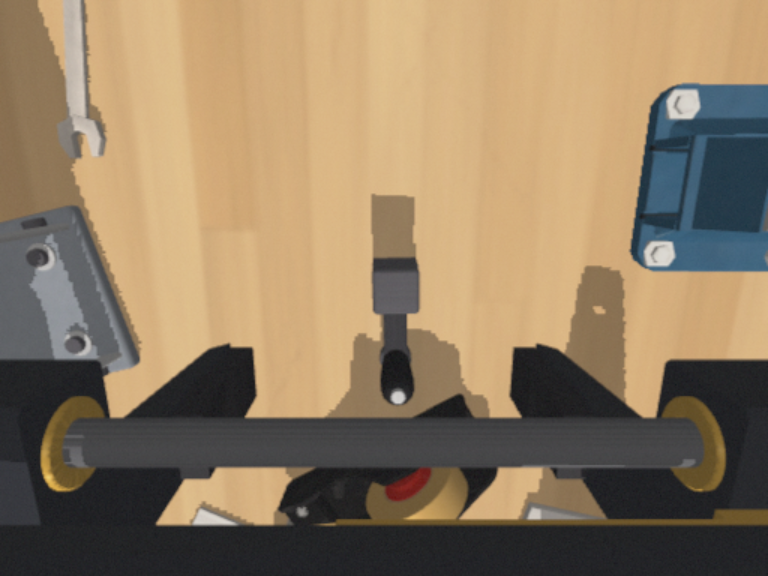

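```bash
python3 - <<'E'
import cv2
im=cv2.imread("pics/w1.png")
cv2.imwrite("pics/w1c.png",cv2.resize(im[160:280,220:310],None,fx=5,fy=5,interpolation=cv2.INTER_CUBIC))
E
```

```text
(no output)
```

View pics/w1c.png

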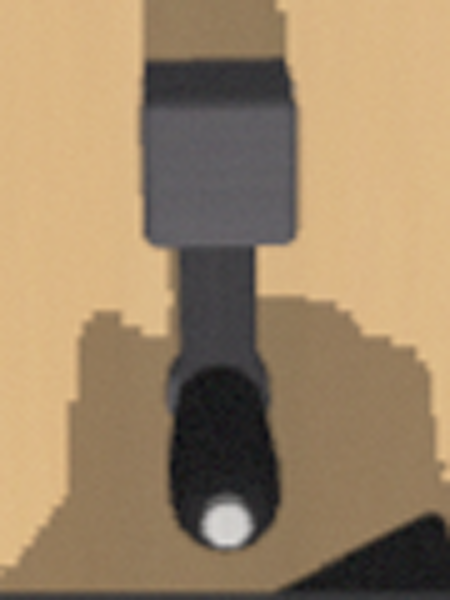

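```bash
python3 - <<'E'
from h import *
k=wk("w1"); f=lambda u,v:(220+(u-2)/5,160+(v-2)/5)
c=[onz(k,f(*x),.044) for x in [(143,103),(296,101),(297,245),(147,246)]]
print(c); m=sum(c)/4; print("hub",m)
for i in range(4): print(np.linalg.norm(c[i]-c[i-1]))
g=onz(k,f(227,524),.070); print("grip",g,np.linalg.norm((g-m)[:2]),np.degrees(np.arctan2(*(g-m)[1::-1])))
T=CAM["top"]
# tape outline pts
t=lambda u,v:(150+(u-1.25)/3.5,160+(v-1.25)/3.5)
for p in [(62,165),(205,70),(30,110)]:print(onz(T,t(*p),.0),onz(T,t(*p),.05))
E
```

```text
[array([0.49755295, 0.194361  , 0.044     ]), array([0.49703677, 0.22479631, 0.044     ]), array([0.52696826, 0.22569365, 0.044     ]), array([0.52729701, 0.1951078 , 0.044     ])]
hub [0.51221375 0.20998969 0.044     ]
0.029753433664803385
0.030439689808557595
0.029944933938178174
0.03058762217111678
grip [0.57612875 0.21121305 0.07      ] 0.06392671177299675 1.0965281829918478
[0.60943275 0.26297878 0.        ] [0.59929475 0.25364368 0.05      ]
[0.69788714 0.12071672 0.        ] [0.68492905 0.11591721 0.05      ]
[0.66618855 0.29387108 0.        ] [0.65424108 0.28355108 0.05      ]
```

carry_out(
  motion=[-0.002,-0.02,-0.03,0,0,0,1,-0.002,-0.04,-0.03,0,0,0,1,-0.002,-0.04,-0.02,0,0,0,1,-0.002,-0.04,0,0,0,0,1,-0.002,-0.04,0,0.119,-0.027,0,1,0,0,0,0.119,-0.027,0,1,0,0,0,0.119,-0.027,0,1,0,0,0,0.119,-0.027,0,1,0,0,0,0.119,-0.027,0,1,0,0,0,0,0,0,1,0,0,0,0,0,0,1],
)

```text
clock: 3.45
tcp_pos: [0.5129, 0.0222, 0.2795]
orientation: [[-0.991, 0.036, 0.13], [-0.043, 0.83, -0.556], [-0.128, -0.557, -0.821]]
wrist_force: [-0.2, -0.5, -0.4]
finger_gap: 0.0881
```

```bash
python3 - <<'E'
from h import *
im,o=snap("wrist","w2"); print(o["clock"],o["tcp_pos"],o["q"]); print(np.round(o["orientation"],3))
cv2.imwrite("pics/w2b.png",cv2.resize(im,None,fx=1.5,fy=1.5))
E
```

```text
3.45 [0.51290513 0.02221855 0.27953232] [  5.15442683  15.77010587  89.25624389 -36.23994903  73.15931791
 -74.77271697]
[[-0.991  0.036  0.13 ]
 [-0.043  0.83  -0.556]
 [-0.128 -0.557 -0.821]]
```

View pics/w2b.png

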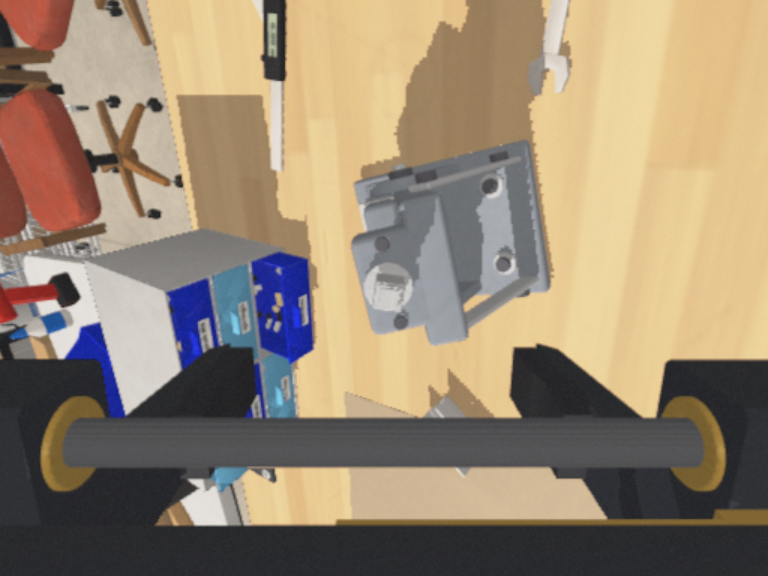

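```bash
python3 - <<'E'
import cv2
im=cv2.imread("pics/w2.png")
cv2.imwrite("pics/w2c.png",cv2.resize(im[160:230,225:300],None,fx=8,fy=8,interpolation=cv2.INTER_CUBIC))
E
```

```text
(no output)
```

View pics/w2c.png

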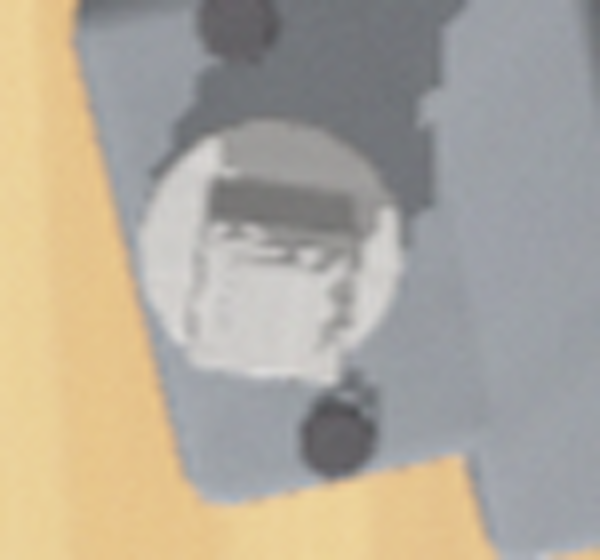

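carry_out(
  motion=[-0.03,-0.005,0.015,0,0,0,1,-0.033,0,0.015,0,0,0,1,0,0,0,0,0,0,1],
)

```text
clock: 3.88
tcp_pos: [0.5798, 0.0028, 0.2642]
orientation: [[-0.991, 0.037, 0.128], [-0.041, 0.829, -0.558], [-0.126, -0.558, -0.82]]
wrist_force: [0.3, 0.9, -0.8]
finger_gap: 0.0881
```

```bash
python3 - <<'E'
from h import *
im,o=snap("wrist","w3"); print(o["clock"],o["tcp_pos"],o["q"]); print(np.round(o["orientation"],3))
cv2.imwrite("pics/w3c.png",cv2.resize(im[70:170,200:320],None,fx=6,fy=6,interpolation=cv2.INTER_CUBIC))
E
```

```text
3.875 [0.57978808 0.00282261 0.26419968] [  2.5695809   23.92791794  80.2157721  -36.14358128  72.55405904
 -77.4225101 ]
[[-0.991  0.037  0.128]
 [-0.041  0.829 -0.558]
 [-0.126 -0.558 -0.82 ]]
```

View pics/w3c.png

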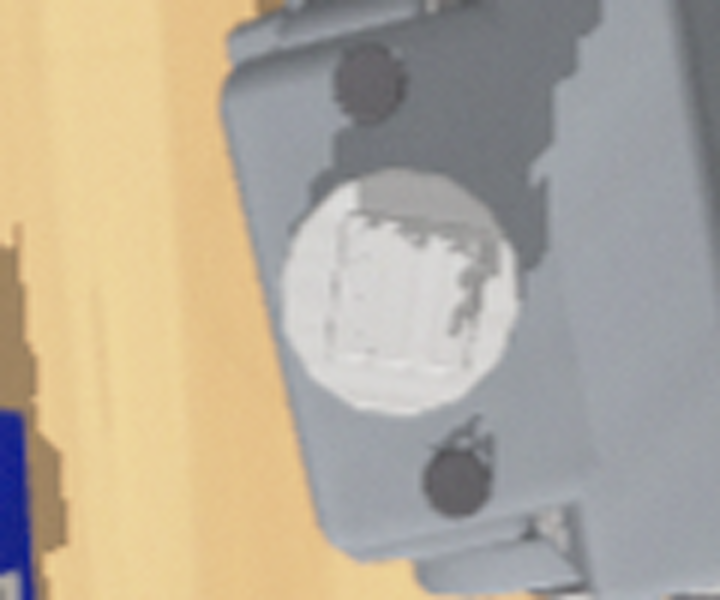

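```bash
python3 - <<'E'
import cv2, numpy as np
for n,(r0,r1,c0,c1) in {"w3":(95,142,240,292),"w2":(170,212,238,280)}.items():
    im=cv2.imread(f"pics/{n}.png")[r0:r1,c0:c1]
    g=cv2.cvtColor(im,cv2.COLOR_BGR2GRAY)
    g=np.clip((g.astype(float)-120)/(235-120),0,1)**2*255
    g=cv2.resize(g.astype(np.uint8),None,fx=12,fy=12,interpolation=cv2.INTER_CUBIC)
    cv2.imwrite(f"pics/{n}d.png",g)
E
```

```text
(no output)
```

View pics/w3d.png

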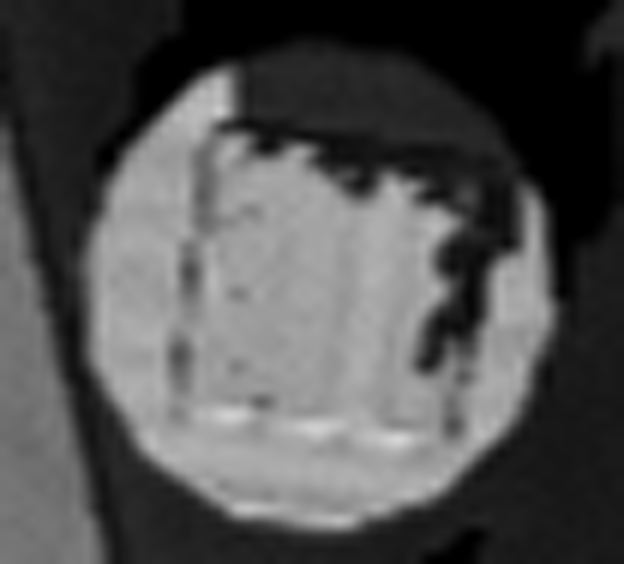

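View pics/w2d.png

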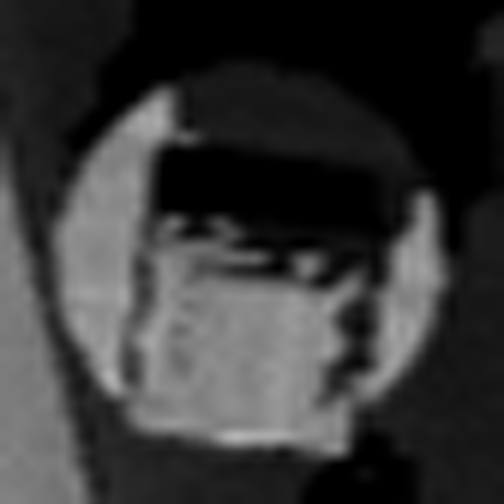

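```bash
cat >> h.py <<'E'
def w2(x,y): return (238+(x-5.5)/12,170+(y-5.5)/12)
def w3(x,y): return (240+(x-5.5)/12,95+(y-5.5)/12)
E
python3 - <<'E'
from h import *
A=wk("w2");B=wk("w3")
tip,r1=tri([(A,w2(253,337)),(B,w3(335,285))]); sh,r2=tri([(A,w2(251,255)),(B,w3(320,284))])
print(tip,r1,sh,r2); d=tip-sh; print(np.linalg.norm(d),d/np.linalg.norm(d))
az=np.radians(12.6); a=np.array([-np.sin(az)*np.sin(.6109),np.cos(az)*np.sin(.6109),np.cos(.6109)]);print(a)
# size of disk at depth, edges on tip plane
def onpl(k,uv,p,n):
    c,e=ray(k,uv); return c+e*((p-c)@n)/(e@n)
for nm,k,f,q in [("w3",B,w3,[(205,122),(500,160),(462,435),(178,420)]),("w2",A,w2,[(150,215),(385,255),(350,452),(128,425)])]:
    P=[onpl(k,f(*x),tip,a) for x in q]
    ex=np.array([np.cos(az),np.sin(az),0]);ey=np.cross(a,ex)
    for i in range(4):
        e=P[(i+1)%4]-P[i]; print(nm,np.linalg.norm(e),np.degrees(np.arctan2(e@ey,e@ex)))
# vice base corners in w2 for azimuth
S=CAM["scene"];T=CAM["top"]
print(proj(S,tip),proj(T,tip))
E
```

```text
[ 0.52506398 -0.02976014  0.1988084 ] [np.float64(8.917616667950452e-05), np.float64(8.917616667948494e-05)] [ 0.52835169 -0.04307839  0.179113  ] [np.float64(1.975524663942432e-05), np.float64(1.9755246639362684e-05)]
0.024001953262077005 [-0.13697701  0.55488202  0.82057495]
[-0.12512803  0.55979065  0.81913211]
w3 0.016331739785832706 70.42371631851925
w3 0.014899319023125239 -19.472859458764283
w3 0.015919769635068443 -105.50493966207185
w3 0.01603673208425648 162.13547615945652
w2 0.01616746266295028 67.48204428834468
w2 0.01415353747801161 -21.622174691576042
w2 0.01538791241764044 -109.83820954557284
w2 0.014906022649574082 161.39673117170415
[253.72525155 187.66906486] [253.62258908 216.99207044]
```

```bash
cat >> h.py <<'E'
from scipy.linalg import logm, expm
from scipy.spatial.transform import Rotation as Rn
def mk(p,R):
    T=np.eye(4);T[:3,:3]=R;T[:3,3]=p;return T
def step(T0,T1,n):
    S=expm(np.real(logm(np.linalg.inv(T0)@T1))/n)
    return np.r_[S[:3,3],Rn.from_matrix(S[:3,:3]).as_rotvec()]
def down(az): # tool x at azimuth az deg, z down
    c,s=np.cos(np.radians(az)),np.sin(np.radians(az)); x=np.array([c,s,0]);z=np.array([0,0,-1.]);return np.c_[x,np.cross(z,x),z]
E
python3 - <<'E'
from h import *
o=env.get_obs(); T=pose(o)
T1=mk([.54,.10,.25],down(181.2)); T2=mk([.512,.21,.10],down(181.2)); T3=mk([.512,.21,.016],down(181.2))
print(np.round(step(T,T1,6),4),np.round(step(T1,T2,5),4),np.round(step(T2,T3,4),4))
E
```

```text
[ 0.0063  0.0162 -0.0037 -0.0992  0.0216 -0.0029] [0.0051 0.0221 0.03   0.     0.     0.    ] [ 0.    -0.     0.021  0.     0.     0.   ]
```

carry_out(
  motion=[0.006,0.016,-0.004,-0.099,0.022,-0.003,1,0.006,0.016,-0.004,-0.099,0.022,-0.003,1,0.006,0.016,-0.004,-0.099,0.022,-0.003,1,0.006,0.016,-0.004,-0.099,0.022,-0.003,1,0.006,0.016,-0.004,-0.099,0.022,-0.003,1,0.006,0.016,-0.004,-0.099,0.022,-0.003,1,0.005,0.022,0.03,0,0,0,1,0.005,0.022,0.03,0,0,0,1,0.005,0.022,0.03,0,0,0,1,0.005,0.022,0.03,0,0,0,1,0.005,0.022,0.03,0,0,0,1,0,0,0,0,0,0,1],
)

```text
clock: 5.42
tcp_pos: [0.512, 0.2099, 0.1013]
orientation: [[-1.0, -0.024, -0.005], [-0.024, 1.0, -0.002], [0.005, -0.002, -1.0]]
wrist_force: [-0.1, 0.9, 0.3]
finger_gap: 0.0879
```

```bash
python3 - <<'E'
from h import *
im,o=snap("wrist","w4"); T=pose(o);print(o["clock"],o["tcp_pos"]); print(np.round(o["orientation"],3))
print(np.round(np.linalg.inv(T)@mk([.512,.21,.016],down(181.2)),4))
cv2.imwrite("pics/w4b.png",cv2.resize(im,None,fx=1.5,fy=1.5))
E
```

```text
5.425 [0.51203745 0.20992464 0.1012512 ]
[[-1.    -0.024 -0.005]
 [-0.024  1.    -0.002]
 [ 0.005 -0.002 -1.   ]]
[[ 1.00e+00 -3.50e-03 -5.40e-03 -4.00e-04]
 [ 3.50e-03  1.00e+00  2.10e-03  3.00e-04]
 [ 5.40e-03 -2.20e-03  1.00e+00  8.52e-02]
 [ 0.00e+00  0.00e+00  0.00e+00  1.00e+00]]
```

View pics/w4b.png

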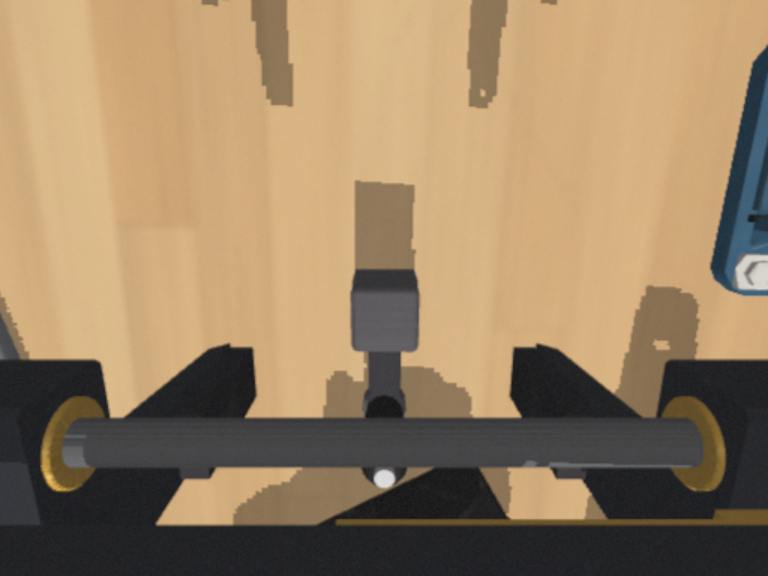

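```bash
python3 - <<'E'
from h import *
k=wk("w4")
print([onz(k,((x+.5)/1.5-.5,(y+.5)/1.5-.5),.044) for x,y in [(385,318),(352,288),(419,350)]])
E
```

```text
[array([0.51070826, 0.21004657, 0.044     ]), array([0.49679335, 0.19468148, 0.044     ]), array([0.5260978 , 0.22645918, 0.044     ])]
```

carry_out(
  motion=[0,0,0.028,0,0,0,1,0,0,0.028,0,0,0,1,0,0,0.028,0,0,0,1,0,0,0,0,0,0,1],
  grip_force=40,
)

```text
clock: 5.98
tcp_pos: [0.5136, 0.2082, 0.0183]
orientation: [[-1.0, -0.022, -0.003], [-0.022, 1.0, -0.002], [0.003, -0.002, -1.0]]
wrist_force: [-0.2, 0.7, 0.3]
finger_gap: 0.0879
```

carry_out(
  motion=[0,0,0,0,0,0,-1,0,0,0,0,0,0,-1,0,0,0,0,0,0,-1,0,0,0,0,0,0,-1,0,0,0,0,0,0,-1,0,0,0,0,0,0,-1],
  grip_force=45,
)

```text
clock: 6.72
tcp_pos: [0.5134, 0.2092, 0.018]
orientation: [[-1.0, -0.023, -0.002], [-0.023, 1.0, -0.002], [0.003, -0.002, -1.0]]
wrist_force: [0.5, 0.3, -0.2]
finger_gap: 0.0316
```

```bash
python3 - <<'E'
from h import *
for i in range(4):
    im,o=snap("wrist","w5"); print(o["clock"],o["tcp_pos"],o["finger_gap"],o["wrist_force"])
print(np.round(o["orientation"],3))
cv2.imwrite("pics/w5b.png",cv2.resize(im,None,fx=1.5,fy=1.5))
E
```

```text
6.725 [0.51337207 0.20916352 0.01798995] 0.03160265110274124 [ 0.49094478  0.33025378 -0.16636857]
6.775 [0.51339477 0.20915687 0.01799981] 0.03171421360568399 [-0.58482904  0.15206891 -0.02582427]
6.825 [0.51339161 0.20914515 0.01799033] 0.03140953086459613 [-0.12447446  0.8098418   1.58078687]
6.875 [0.51339714 0.20913668 0.01800015] 0.03183091842646367 [0.1350335  1.83013057 1.29027928]
[[-1.    -0.023 -0.002]
 [-0.023  1.    -0.002]
 [ 0.002 -0.002 -1.   ]]
```

View pics/w5b.png

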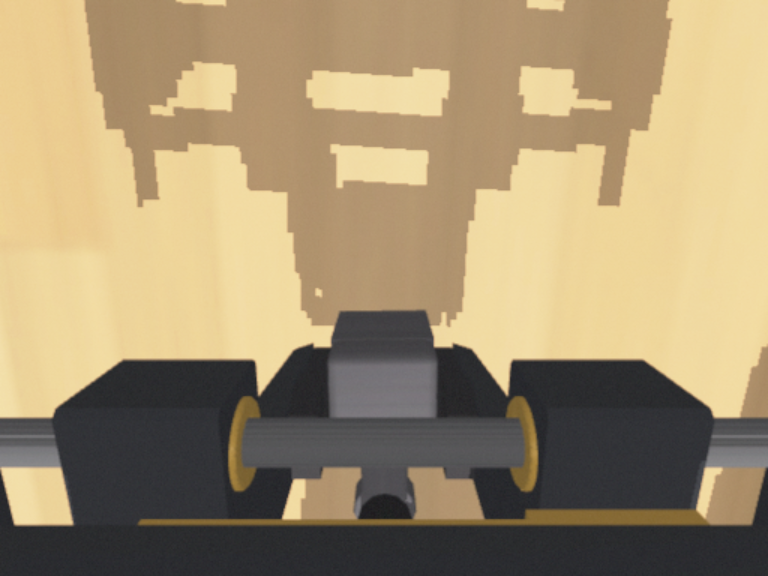

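```bash
python3 - <<'E'
from h import *
k=wk("w5"); f=lambda x,y:((x+.5)/1.5-.5,(y+.5)/1.5-.5)
print(onz(k,f(383,347),.044),onz(k,f(383,311),.0),onz(k,f(333,347),.044),onz(k,f(434,347),.044))
o=env.get_obs();Ti=np.linalg.inv(pose(o))
print(Ti@np.array([.512,.2095,.022,1]))
im=cv2.imread("pics/w5.png"); cv2.imwrite("pics/w5c.png",cv2.resize(im[195:290,205:310],None,fx=6,fy=6,interpolation=cv2.INTER_CUBIC))
E
```

```text
[0.49419149 0.20814357 0.044     ] [0.49702964 0.20810118 0.        ] [0.49451586 0.19424673 0.044     ] [0.49386087 0.22230827 0.044     ]
[ 1.38676511e-03  3.80982493e-04 -4.01274786e-03  1.00000000e+00]
```

View pics/w5c.png

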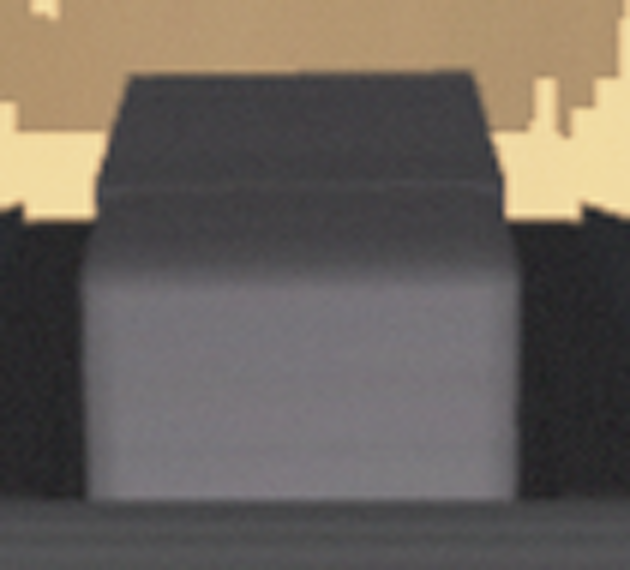

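```bash
cat >> h.py <<'E'
AZ=np.radians(13.0);TL=np.radians(35)
a=np.array([-np.sin(AZ)*np.sin(TL),np.cos(AZ)*np.sin(TL),np.cos(TL)])
ex=np.array([np.cos(AZ),np.sin(AZ),0]);ey=np.cross(a,ex)
MID=np.array([.5267,-.0364,.1890]); SH=MID-.013*a
def dirv(deg): return np.cos(np.radians(deg))*ex+np.sin(np.radians(deg))*ey
def toolR(deg): # tool z=-a, tool x = -(crank dir at vice angle deg)
    x=-dirv(deg); z=-a; return np.c_[x,np.cross(z,x),z]
HUB=np.array([.001,0,-.004])
def tcp_for_hub(h,deg): # h: hub centre height above home along a
    R=toolR(deg); return mk(SH+(.022+h)*a-R@HUB,R)
E
python3 - <<'E'
from h import *
o=env.get_obs(); T=pose(o)
P=tcp_for_hub(.040,-19.4); print(P, SH)
T1=T.copy();T1[2,3]+=.12; T2=P.copy();T2[:3,3]+=.06*a
print(T2[:3,3])
for x,y,n in [(T,T1,3),(T1,T2,6),(T2,P,3)]: print(np.round(step(x,y,n),4))
E
```

```text
[[-0.98025496  0.14984106  0.12902662  0.52187406]
 [ 0.05293788  0.82755998 -0.55887571 -0.01130353]
 [-0.1905198  -0.54101029 -0.81915204  0.22605236]
 [ 0.          0.          0.          1.        ]] [ 0.52837735 -0.04366538  0.17835102]
[0.51413246 0.02222901 0.27520148]
[ 0.0001 -0.0001 -0.04    0.      0.     -0.    ]
[-0.0026 -0.0363 -0.0148  0.0978 -0.0277  0.0219]
[-0.    0.    0.02  0.   -0.    0.  ]
```

carry_out(
  motion=[0,0,-0.04,0,0,0,-1,0,0,-0.04,0,0,0,-1,0,0,-0.04,0,0,0,-1,-0.0026,-0.0363,-0.0148,0.0978,-0.0277,0.0219,-1,-0.0026,-0.0363,-0.0148,0.0978,-0.0277,0.0219,-1,-0.0026,-0.0363,-0.0148,0.0978,-0.0277,0.0219,-1,-0.0026,-0.0363,-0.0148,0.0978,-0.0277,0.0219,-1,-0.0026,-0.0363,-0.0148,0.0978,-0.0277,0.0219,-1,-0.0026,-0.0363,-0.0148,0.0978,-0.0277,0.0219,-1,0,0,0,0,0,0,-1,0,0,0,0,0,0,-1],
)

```text
clock: 8.3
tcp_pos: [0.5142, 0.023, 0.2741]
orientation: [[-0.981, 0.148, 0.128], [0.053, 0.829, -0.557], [-0.188, -0.54, -0.821]]
wrist_force: [-0.4, 0.2, -3.0]
finger_gap: 0.0317
```

```bash
python3 - <<'E'
from h import *
im,o=snap("wrist","w6");T=pose(o); print(o["clock"],o["tcp_pos"],o["q"],o["finger_gap"],o["wrist_force"])
P=tcp_for_hub(.040,-19.4)
print(np.round(step(T,P,1),4))
cv2.imwrite("pics/w6b.png",cv2.resize(im,None,fx=1.5,fy=1.5))
E
```

```text
8.3 [0.51418285 0.02298458 0.2740656 ] [  5.24200667  16.29323269  89.40481824 -36.35712327  72.82174011
 -67.79020964] 0.03170980718256189 [-0.36596453  0.19021741 -3.03750884]
[-0.0003 -0.0014  0.0595  0.0021 -0.0018  0.0012]
```

View pics/w6b.png

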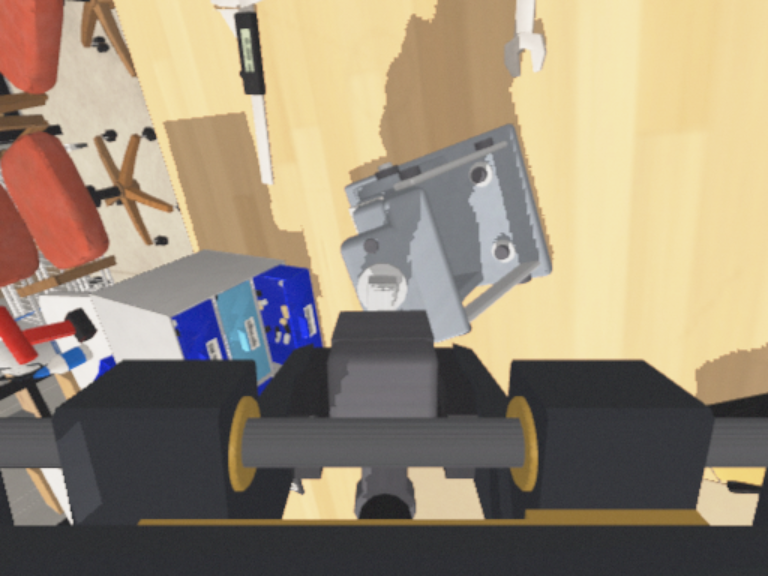

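carry_out(
  motion=[0,-0.001,0.02,0,0,0,-1,0,0,0.02,0,0,0,-1,0,0,0.019,0,0,0,-1,0,0,0,0,0,0,-1,0,0,0,0,0,0,-1],
)

```text
clock: 8.98
tcp_pos: [0.5221, -0.011, 0.2279]
orientation: [[-0.98, 0.15, 0.129], [0.053, 0.828, -0.559], [-0.191, -0.541, -0.819]]
wrist_force: [1.0, 0.1, -2.6]
finger_gap: 0.0317
```

```bash
python3 - <<'E'
from h import *
im,o=snap("scene","s7"); im2,_=snap("wrist","w7");T=pose(o); print(o["clock"],o["tcp_pos"],o["finger_gap"],o["wrist_force"])
print(np.round(step(T,tcp_for_hub(.040,-19.4),1),4))
a1=cv2.resize(im[140:240,210:310],(500,500),interpolation=cv2.INTER_CUBIC)
b1=cv2.resize(im2[170:300,200:310],(300,355),interpolation=cv2.INTER_CUBIC)
c=np.zeros((500,800,3),np.uint8);c[:,:500]=a1;c[:355,500:]=b1;cv2.imwrite("pics/s7c.png",c)
E
```

```text
8.975 [ 0.52206957 -0.0109644   0.22791266] 0.03170584750571227 [ 0.95683796  0.07010371 -2.60077848]
[ 0.0005  0.0007  0.0017  0.0004  0.0004 -0.0001]
```

View pics/s7c.png

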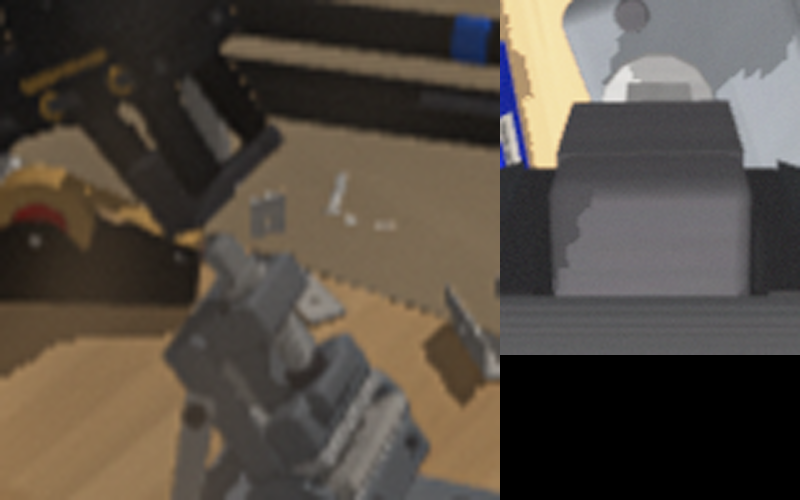

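carry_out(
  motion=[0,0.0005,0.006,0,0,0,-1,0,0,0.005,0,0,0,-1,0,0,0.003,0,0,0,-1,0,0,0.003,0,0,0,-1,0,0,0.003,0,0,0,-1,0,0,0,0,0,0,-1],
)

```text
clock: 9.82
tcp_pos: [0.5245, -0.0222, 0.2108]
orientation: [[-0.98, 0.15, 0.129], [0.053, 0.828, -0.559], [-0.19, -0.541, -0.819]]
wrist_force: [0.6, 0.8, -3.9]
finger_gap: 0.0318
```

```bash
python3 - <<'E'
from h import *
o=env.get_obs();T=pose(o); print(o["clock"],o["tcp_pos"],o["finger_gap"],o["wrist_force"],o["torque"])
print(np.round(step(T,tcp_for_hub(.0,-19.4),1),4), T[:3,:3].T@o["wrist_force"])
E
```

```text
9.825 [ 0.52452671 -0.02216618  0.21075601] 0.031814072414427824 [ 0.63083737  0.83080682 -3.89892296] [0.80831195 0.13963749 0.03196727]
[ 0.0003  0.0003  0.0211  0.0001 -0.0002 -0.0001] [0.16813281 2.89104432 2.81129687]
```

carry_out(
  motion=[0,0,0.003,0,0,0,-1,0,0,0.003,0,0,0,-1,0,0,0.003,0,0,0,-1,0,0,0.003,0,0,0,-1,0,0,0,0,0,0,-1],
)

```text
clock: 10.45
tcp_pos: [0.5261, -0.0289, 0.2008]
orientation: [[-0.98, 0.15, 0.129], [0.053, 0.828, -0.559], [-0.19, -0.541, -0.819]]
wrist_force: [2.3, 0.7, -6.6]
finger_gap: 0.0318
```

```bash
python3 - <<'E'
from h import *
o=env.get_obs();T=pose(o); print(o["clock"],o["tcp_pos"],o["finger_gap"],o["wrist_force"],o["torque"])
print(np.round(step(T,tcp_for_hub(.0,-19.4),1),4), T[:3,:3].T@o["wrist_force"])
im,o=snap("scene","s8"); im2,_=snap("wrist","w8")
a1=cv2.resize(im[140:240,210:310],(500,500),interpolation=cv2.INTER_CUBIC)
b1=cv2.resize(im2[170:300,200:310],(300,355),interpolation=cv2.INTER_CUBIC)
c=np.zeros((500,800,3),np.uint8);c[:,:500]=a1;c[:355,500:]=b1;cv2.imwrite("pics/s8c.png",c)
E
```

```text
10.45 [ 0.52610567 -0.02892604  0.20078523] 0.03180915907136978 [ 2.25545226  0.73298302 -6.59522549] [ 1.33450325 -0.02295166  0.19849007]
[ 0.0003  0.0003  0.0089  0.0002 -0.0002 -0.    ] [-0.916293    4.51152204  5.28468582]
```

View pics/s8c.png

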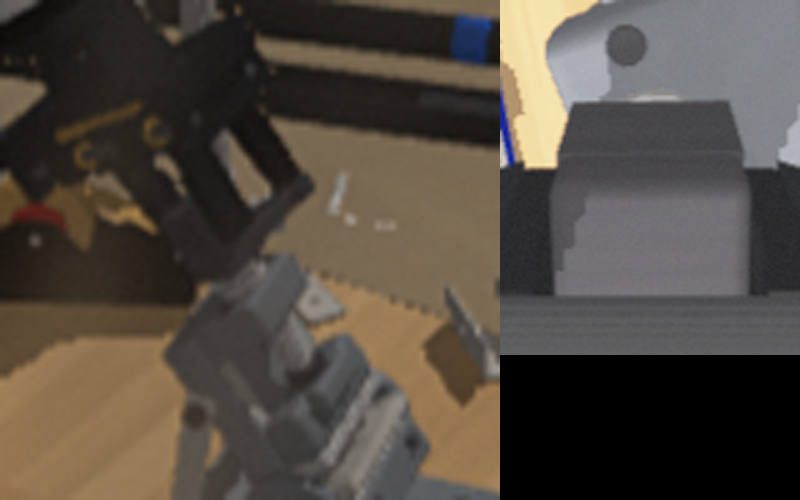

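carry_out(
  motion=[0,0,0.003,0,0,0,-1,0,0,0.003,0,0,0,-1,0,0,0.002,0,0,0,-1,0,0,0,0,0,0,-1],
)

```text
clock: 11.05
tcp_pos: [0.5272, -0.0332, 0.1946]
orientation: [[-0.98, 0.15, 0.13], [0.053, 0.828, -0.559], [-0.191, -0.541, -0.819]]
wrist_force: [1.9, 5.0, -6.0]
finger_gap: 0.0319
```

```bash
python3 - <<'E'
from h import *
o=env.get_obs();T=pose(o); print(o["clock"],o["tcp_pos"],o["finger_gap"],o["wrist_force"],o["torque"])
print(np.round(step(T,tcp_for_hub(.0,-19.4),1),4), T[:3,:3].T@o["wrist_force"])
E
```

```text
11.05 [ 0.52722225 -0.03315402  0.19461394] 0.03189947385140457 [ 1.88669822  5.00405333 -5.9587617 ] [1.45978937 0.04373511 0.2231487 ]
[ 0.0004  0.0003  0.0013  0.0004  0.0005 -0.0003] [-0.44608087  7.64685333  2.3310227 ]
```

carry_out(
  motion=[0,0.0006,0.002,0,0,0,-1,0,0,0.001,0,0,0,-1,0,0,0,0,0,0,-1],
)

```text
clock: 11.42
tcp_pos: [0.5275, -0.0333, 0.1944]
orientation: [[-0.98, 0.151, 0.131], [0.053, 0.827, -0.559], [-0.193, -0.541, -0.819]]
wrist_force: [-13.0, 18.2, 17.8]
finger_gap: 0.0318
```

```bash
python3 - <<'E'
from h import *
o=env.get_obs();T=pose(o); print(o["clock"],o["tcp_pos"],o["finger_gap"],o["wrist_force"],o["torque"])
print(np.round(step(T,tcp_for_hub(.0,-19.4),1),4), T[:3,:3].T@o["wrist_force"])
im,o=snap("scene","s9"); im2,_=snap("wrist","w9")
a1=cv2.resize(im[140:240,210:310],(500,500),interpolation=cv2.INTER_CUBIC)
b1=cv2.resize(im2[170:300,200:310],(300,355),interpolation=cv2.INTER_CUBIC)
c=np.zeros((500,800,3),np.uint8);c[:,:500]=a1;c[:355,500:]=b1;cv2.imwrite("pics/s9c.png",c)
E
```

```text
11.425 [ 0.52745619 -0.03330573  0.19443024] 0.031818184506172666 [-12.95150054  18.16015964  17.84049135] [ 1.33547585  1.57238381 -0.81126405]
[ 0.0006  0.0003  0.0011 -0.0002  0.0022 -0.0016] [ 10.20603396   3.41403279 -26.45745919]
```

View pics/s9c.png

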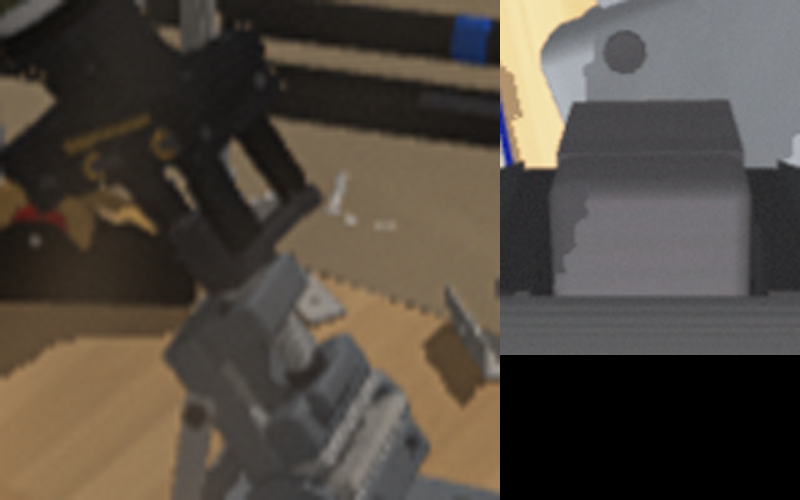

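carry_out(
  motion=[0,0,-0.0025,0,0,0,-1,0,0,0,0,0,0,1,0,0,0,0,0,0,1,0,0,0,0,0,0,1,0,0,0,0,0,0,1],
)

```text
clock: 12.15
tcp_pos: [0.5274, -0.0334, 0.1941]
orientation: [[-0.98, 0.15, 0.129], [0.053, 0.827, -0.559], [-0.191, -0.541, -0.819]]
wrist_force: [0.3, -0.8, 0.3]
finger_gap: 0.0693
```

```bash
python3 - <<'E'
from h import *
o=env.get_obs();T=pose(o); print(o["clock"],o["tcp_pos"],o["finger_gap"],o["wrist_force"],o["torque"])
print(np.round(step(T,tcp_for_hub(.0,-19.4),1),4), T[:3,:3].T@o["wrist_force"])
im2,_=snap("wrist","w10")
cv2.imwrite("pics/w10b.png",cv2.resize(im2,None,fx=1.5,fy=1.5))
E
```

```text
12.15 [ 0.52737995 -0.03336094  0.19405094] 0.06929301113585147 [ 0.28649784 -0.83678673  0.34209886] [ 0.30375037  0.12255625 -0.0616117 ]
[ 0.0005  0.0001  0.0007 -0.0005  0.0003 -0.0003] [-0.39050082 -0.83442118  0.22488903]
```

View pics/w10b.png

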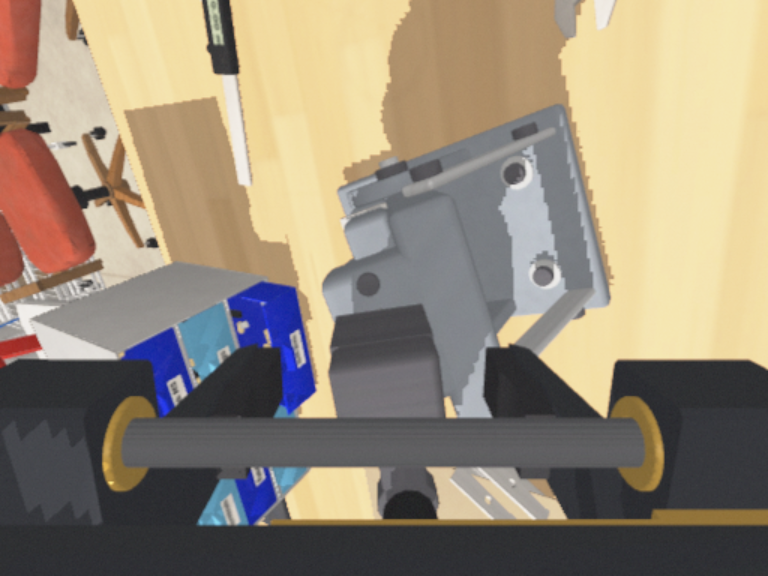

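carry_out(
  motion=[0,0,-0.014,0,0,0,1,-0.02,0.002,0,0,0,0,1,-0.02,0.002,0,0,0,0,1,-0.021,0.001,0,0,0,0,1,0,0,0,0,0,0,1],
  grip_force=20,
)

```text
clock: 12.82
tcp_pos: [0.5866, -0.0241, 0.2149]
orientation: [[-0.98, 0.15, 0.13], [0.053, 0.828, -0.559], [-0.192, -0.541, -0.819]]
wrist_force: [0.0, -0.3, -0.6]
finger_gap: 0.0882
```

```bash
python3 - <<'E'
from h import *
im,o=snap("scene","s11"); im2,_=snap("wrist","w11");T=pose(o); print(o["clock"],o["tcp_pos"],o["finger_gap"],o["wrist_force"],o["q"])
R=T[:3,:3]; print("hub axis in tool",R.T@(tcp_for_hub(0,-19.4)@np.r_[HUB,1]-np.r_[T[:3,3],1])[:3] if 0 else R.T@((SH+.022*a)-T[:3,3]))
a1=cv2.resize(im[130:240,200:310],(450,450),interpolation=cv2.INTER_CUBIC)
b1=cv2.resize(im2[100:300,180:335],(350,450),interpolation=cv2.INTER_CUBIC)
cv2.imwrite("pics/s11c.png",np.hstack([a1,b1]))
E
```

```text
12.825 [ 0.58661476 -0.02407288  0.21489326] 0.08822378739979132 [ 0.03859098 -0.30177441 -0.59736609] [ -0.18807978  26.46447752  84.12996459 -37.79686824  65.69368319
 -68.86656963]
hub axis in tool [ 0.06302225 -0.00521049  0.01129592]
```

View pics/s11c.png

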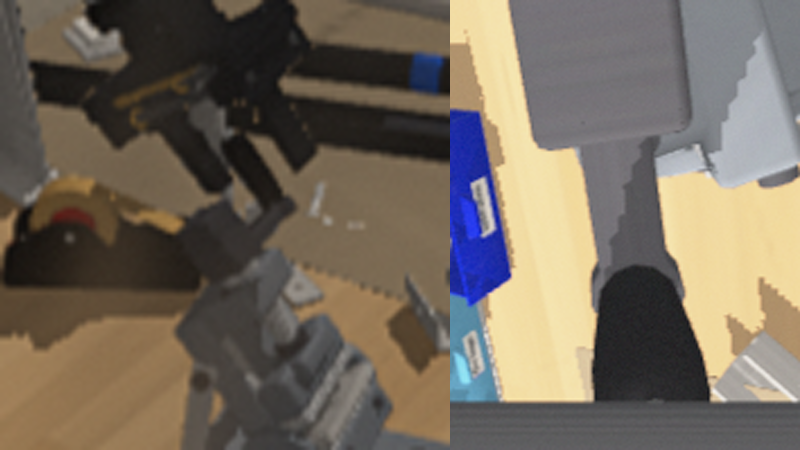

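carry_out(
  motion=[0,0.004,0,0,0,0,0,0,0,0,0,0,0,-1,0,0,0,0,0,0,-1,0,0,0,0,0,0,-1,0,0,0,0,0,0,-1],
  grip_force=20,
)

```text
clock: 13.55
tcp_pos: [0.5866, -0.0212, 0.2122]
orientation: [[-0.98, 0.15, 0.129], [0.053, 0.827, -0.559], [-0.191, -0.541, -0.819]]
wrist_force: [0.2, 0.6, 0.9]
finger_gap: 0.04
```

```bash
python3 - <<'E'
from h import *
o=env.get_obs(); im2,_=snap("wrist","w12");T=pose(o); print(o["clock"],o["tcp_pos"],o["finger_gap"],o["wrist_force"],o["q"])
R=T[:3,:3]; print(R.T@((SH+.022*a)-T[:3,3]), R.T@o["wrist_force"])
cv2.imwrite("pics/w12b.png",cv2.resize(im2,None,fx=1.5,fy=1.5))
E
```

```text
13.55 [ 0.58664175 -0.02115713  0.21224296] 0.04000996323339898 [0.23369021 0.59373772 0.88318688] [  0.11475663  26.71799373  84.15732434 -37.85500042  65.69724755
 -68.45871094]
[ 0.06237974 -0.00903662  0.01081036] [-0.36614998  0.04848567 -1.02505511]
```

View pics/w12b.png

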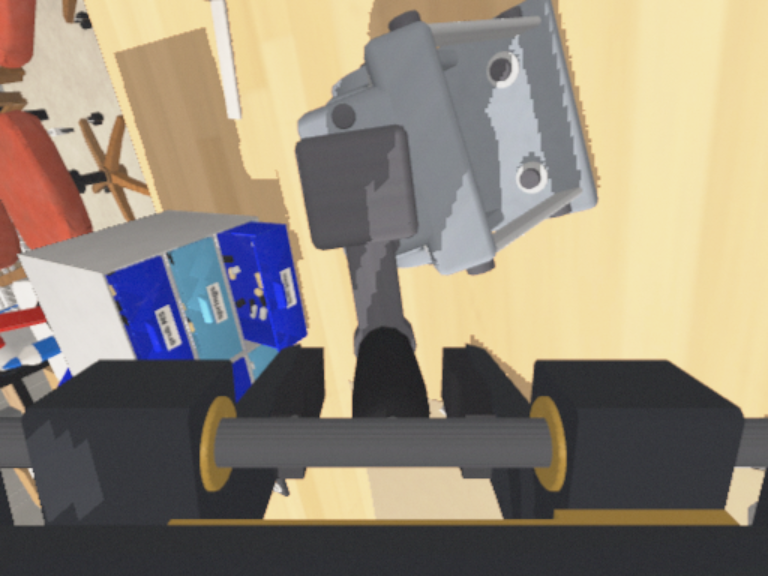

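carry_out(
  motion=[0,0,0,0,0,0,-1,0,0,0,0,0,0,-1,0,0,0,0,0,0,-1],
  grip_force=20,
)

```text
clock: 13.98
tcp_pos: [0.5867, -0.0211, 0.2122]
orientation: [[-0.98, 0.15, 0.129], [0.053, 0.827, -0.559], [-0.191, -0.541, -0.819]]
wrist_force: [0.1, 0.8, -0.2]
finger_gap: 0.0213
```

```bash
cat >> h.py <<'E'
def tc(T=None): # TCP rel hub axis in fixed tool-frame coords (aligned toolR(-19.4)); gives psi, radius, z above underside
    o=env.get_obs(); T=pose(o); R=toolR(-19.4); d=R.T@(T[:3,3]-(SH+C0))
    psi=np.degrees(np.arctan2(-d[1],-d[0])); return o,d,psi
C0=np.zeros(3)
def wind(p0,dpsi,n,start=None,r=.062):
    # from tool-frame offset start (default on circle) to psi sequence
    cur=np.array(start) if start is not None else r*np.array([-np.cos(np.radians(p0)),-np.sin(np.radians(p0))])
    out=[]
    for i in range(1,n+1):
        p=np.radians(p0+dpsi*i); t=r*np.array([-np.cos(p),-np.sin(p)])
        s=np.round(t-cur,4); cur=cur+s; out.append(tuple(float(v) for v in s))
    return out
def rep():
    o,d,psi=tc(); F=o["orientation"].T@o["wrist_force"]
    print("t",o["clock"],"d",np.round(d*1000,1),"r",round(1000*np.hypot(d[0],d[1]),1),"psi",round(psi,1),"gap",round(o["finger_gap"],4),"F",np.round(F,1),"q",np.round(o["q"],1),"rot",np.round(Rn.from_matrix(toolR(-19.4).T@o["orientation"]).as_rotvec(),3))
    return d,psi
E
python3 - <<'E'
from h import *
d,psi=rep(); print(wind(psi,15,12,d[:2]))
E
```

```text
t 13.975 d [-62.4   9.1 -32.8] r 63.1 psi -8.3 gap 0.0213 F [ 0.   0.8 -0.3] q [  0.1  26.7  84.2 -37.9  65.7 -68.5] rot [ 0. -0.  0.]
[(0.0008, -0.0163), (0.004, -0.0157), (0.0079, -0.0142), (0.0113, -0.0116), (0.0139, -0.0083), (0.0155, -0.0044), (0.0162, -0.0002), (0.0157, 0.004), (0.0141, 0.0079), (0.0116, 0.0113), (0.0083, 0.0139), (0.0044, 0.0155)]
```

carry_out(
  motion=[0.0008,-0.0163,0,0,0,0,-1,0.004,-0.0157,0,0,0,0,-1,0.0079,-0.0142,0,0,0,0,-1,0.0113,-0.0116,0,0,0,0,-1],
)

```text
clock: 14.48
tcp_pos: [0.5536, -0.0681, 0.2393]
orientation: [[-0.98, 0.151, 0.129], [0.054, 0.828, -0.558], [-0.191, -0.54, -0.82]]
wrist_force: [0.2, 7.6, -2.4]
finger_gap: 0.0216
```

```bash
python3 - <<'E'
from h import *
d,psi=rep(); im2,_=snap("wrist","w13")
cv2.imwrite("pics/w13b.png",cv2.resize(im2,None,fx=1.5,fy=1.5))
E
```

```text
t 14.475 d [-37.6 -49.4 -33. ] r 62.1 psi 52.7 gap 0.0216 F [ 0.7  7.6 -2.2] q [ -5.1  20.3  89.4 -37.4  63.6 -73.5] rot [-0.001 -0.     0.001]
```

View pics/w13b.png

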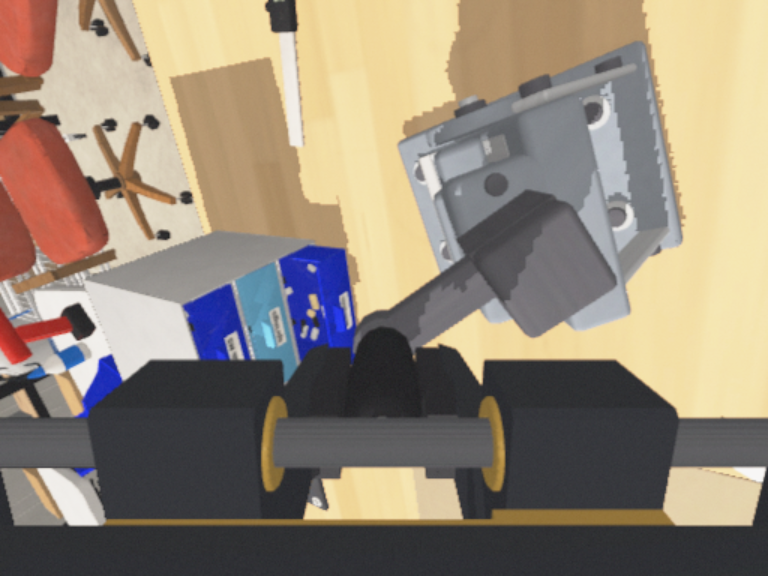

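```bash
python3 - <<'E'
from h import *
d,psi=rep(); print(wind(psi,15,12,d[:2]))
E
```

```text
t 14.525 d [-36.5 -50.2 -33.1] r 62.1 psi 54.0 gap 0.022 F [ 0.3  3.  -3.2] q [ -5.2  20.1  89.6 -37.4  63.7 -73.6] rot [-0.001  0.001  0.001]
[(0.0143, -0.0077), (0.0157, -0.0037), (0.0162, 0.0004), (0.0155, 0.0046), (0.0138, 0.0084), (0.0111, 0.0118), (0.0078, 0.0142), (0.0037, 0.0157), (-0.0004, 0.0162), (-0.0046, 0.0155), (-0.0084, 0.0138), (-0.0118, 0.0112)]
```

carry_out(
  motion=[0.0143,-0.0077,0,0,0,0,-1,0.0157,-0.0037,0,0,0,0,-1,0.0162,0.0004,0,0,0,0,-1,0.0155,0.0046,0,0,0,0,-1,0.0138,0.0084,0,0,0,0,-1,0.0111,0.0118,0,0,0,0,-1,0.0078,0.0142,0,0,0,0,-1,0.0037,0.0157,0,0,0,0,-1,-0.0004,0.0162,0,0,0,0,-1,-0.0046,0.0155,0,0,0,0,-1,-0.0084,0.0138,0,0,0,0,-1,-0.0118,0.0112,0,0,0,0,-1],
)

```text
clock: 16.02
tcp_pos: [0.4963, 0.0193, 0.1705]
orientation: [[-0.981, 0.15, 0.125], [0.055, 0.827, -0.559], [-0.187, -0.542, -0.819]]
wrist_force: [-4.6, 3.5, 4.2]
finger_gap: 0.0218
```

```bash
python3 - <<'E'
from h import *
im2,_=snap("wrist","w14")
cv2.imwrite("pics/w14b.png",cv2.resize(im2,None,fx=1.5,fy=1.5))
d,psi=rep(); print(wind(psi,15,12,d[:2]))
E
```

```text
t 16.075 d [ 34.8  52.4 -32.9] r 62.9 psi -123.6 gap 0.0222 F [ 7.4  5.9 -9.2] q [  5.1  21.   99.9 -40.6  60.9 -57.5] rot [ 0.     0.002 -0.   ]
[(-0.015, 0.0064), (-0.0159, 0.0031), (-0.0162, -0.0011), (-0.0153, -0.0053), (-0.0134, -0.009), (-0.0106, -0.0122), (-0.0072, -0.0145), (-0.0031, -0.0159), (0.0011, -0.0162), (0.0053, -0.0153), (0.009, -0.0134), (0.0122, -0.0106)]
```

View pics/w14b.png

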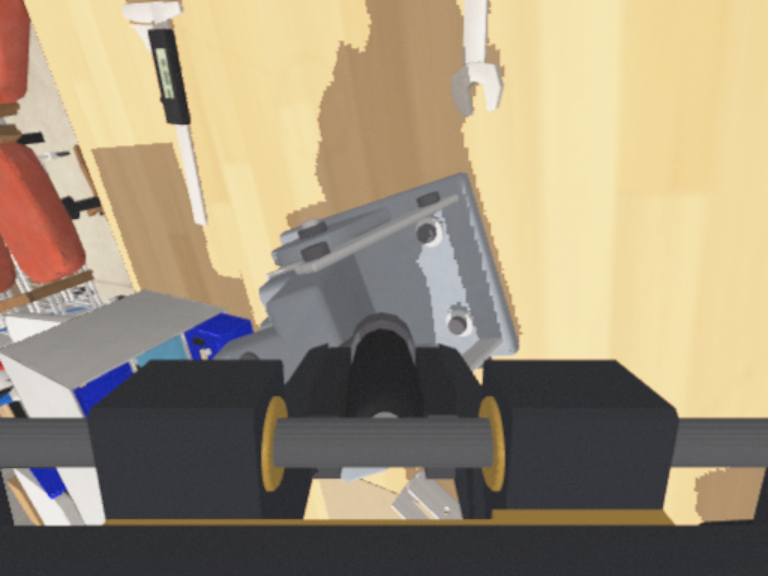

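carry_out(
  motion=[-0.015,0.0064,0,0,0,0,-1,-0.0159,0.0031,0,0,0,0,-1,-0.0162,-0.0011,0,0,0,0,-1,-0.0153,-0.0053,0,0,0,0,-1,-0.0134,-0.009,0,0,0,0,-1,-0.0106,-0.0122,0,0,0,0,-1,-0.0072,-0.0145,0,0,0,0,-1,-0.0031,-0.0159,0,0,0,0,-1,0.0011,-0.0162,0,0,0,0,-1,0.0053,-0.0153,0,0,0,0,-1,0.009,-0.0134,0,0,0,0,-1,0.0122,-0.0106,0,0,0,0,-1],
)

```text
clock: 17.58
tcp_pos: [0.549, -0.0705, 0.2401]
orientation: [[-0.98, 0.151, 0.128], [0.054, 0.829, -0.557], [-0.19, -0.539, -0.82]]
wrist_force: [0.0, 9.5, -2.9]
finger_gap: 0.0219
```

```bash
python3 - <<'E'
from h import *
im2,_=snap("wrist","w15");im,_=snap("scene","s15")
b1=cv2.resize(im2,(400,300)); a1=cv2.resize(im[140:260,200:330],(400,370),interpolation=cv2.INTER_CUBIC)
c=np.zeros((370,800,3),np.uint8);c[:,:400]=a1;c[:300,400:]=b1
cv2.imwrite("pics/w15b.png",c)
d,psi=rep(); print(wind(psi,15,12,d[:2]))
E
```

```text
t 17.675 d [-32.7 -53.  -33. ] r 62.2 psi 58.3 gap 0.0219 F [ 2.2  4.5 -3.8] q [ -5.5  19.6  90.2 -37.4  63.5 -73.8] rot [-0.001  0.002  0.001]
[(0.0149, -0.0064), (0.016, -0.0026), (0.0161, 0.0016), (0.0151, 0.0058), (0.0131, 0.0094), (0.0103, 0.0126), (0.0066, 0.0148), (0.0026, 0.0159), (-0.0017, 0.0161), (-0.0057, 0.0152), (-0.0095, 0.0131), (-0.0125, 0.0102)]
```

View pics/w15b.png

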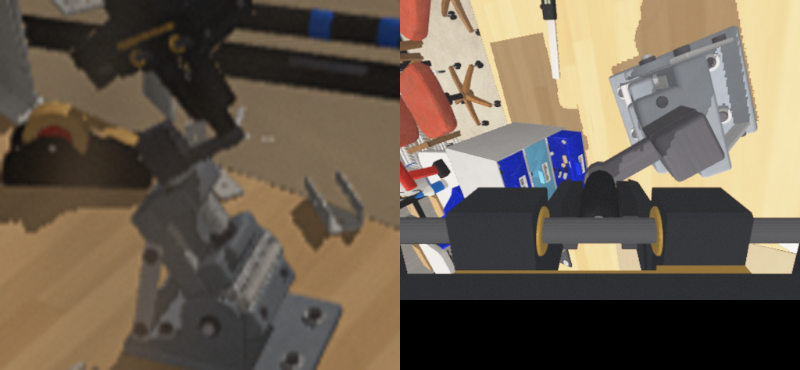

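```bash
python3 - <<'E'
import cv2,numpy as np
A=[cv2.resize(cv2.imread(f"pics/{n}.png")[195:260,245:300],(390,461),interpolation=cv2.INTER_CUBIC) for n in ["scene0","s15"]]
cv2.imwrite("pics/jaw.png",np.hstack(A))
E
```

```text
(no output)
```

View pics/jaw.png

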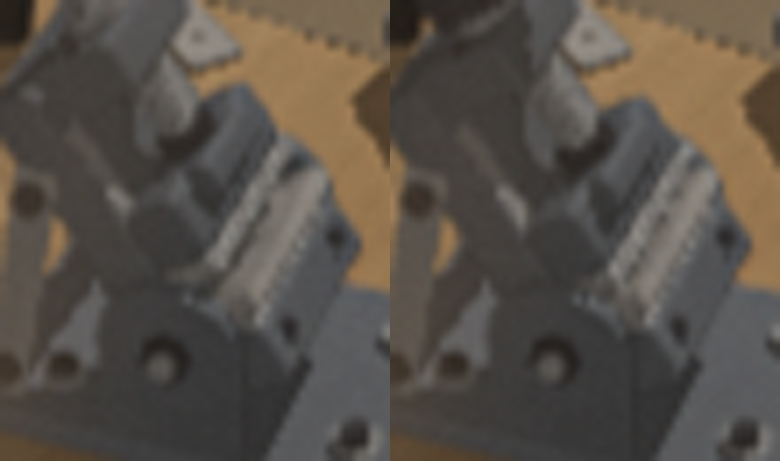

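carry_out(
  motion=[0.0149,-0.0064,0,0,0,0,-1,0.016,-0.0026,0,0,0,0,-1,0.0161,0.0016,0,0,0,0,-1,0.0151,0.0058,0,0,0,0,-1,0.0131,0.0094,0,0,0,0,-1,0.0103,0.0126,0,0,0,0,-1,0.0066,0.0148,0,0,0,0,-1,0.0026,0.0159,0,0,0,0,-1],
)

```text
clock: 18.68
tcp_pos: [0.463, -0.0235, 0.1943]
orientation: [[-0.981, 0.15, 0.125], [0.055, 0.826, -0.561], [-0.188, -0.543, -0.818]]
wrist_force: [-3.6, -0.7, 4.9]
finger_gap: 0.0217
```

```bash
python3 - <<'E'
from h import *
im2,_=snap("wrist","w16");im,_=snap("scene","s16")
A=[cv2.resize(i[195:260,245:300],(390,461),interpolation=cv2.INTER_CUBIC) for i in [cv2.imread("pics/s15.png"),im]]
cv2.imwrite("pics/jaw2.png",np.hstack(A))
d,psi=rep(); print(wind(psi,10,12,d[:2]))
E
```

```text
t 18.775 d [ 62.1  -0.6 -32.7] r 62.1 psi 179.5 gap 0.0217 F [ 7.   0.5 -7.8] q [ -0.   14.  105.7 -40.7  59.  -62.4] rot [ 0.001  0.003 -0.001]
[(-0.001, 0.0108), (-0.0027, 0.0104), (-0.0044, 0.0099), (-0.0062, 0.0089), (-0.0075, 0.0077), (-0.0088, 0.0063), (-0.0098, 0.0046), (-0.0104, 0.0029), (-0.0107, 0.0011), (-0.0108, -0.0008), (-0.0105, -0.0027), (-0.0098, -0.0045)]
```

View pics/jaw2.png

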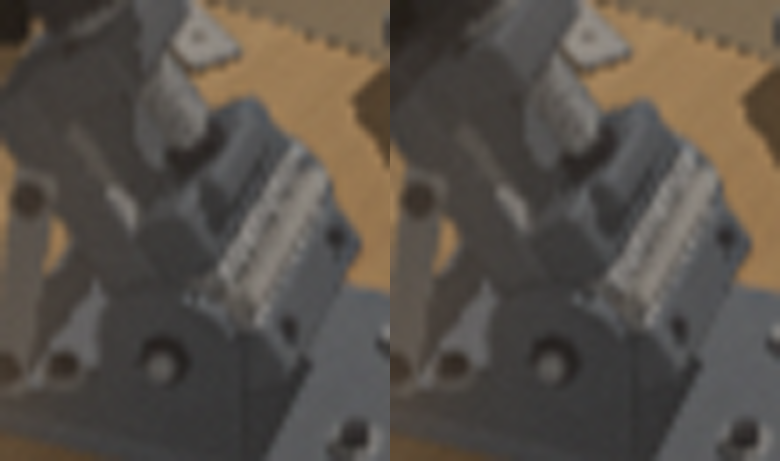

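carry_out(
  motion=[-0.001,0.0108,0,0,0,0,-1,-0.0027,0.0104,0,0,0,0,-1,-0.0044,0.0099,0,0,0,0,-1,-0.0062,0.0089,0,0,0,0,-1],
)

```text
clock: 19.27
tcp_pos: [0.4825, 0.0098, 0.1745]
orientation: [[-0.981, 0.149, 0.123], [0.056, 0.827, -0.559], [-0.185, -0.542, -0.82]]
wrist_force: [-10.1, 8.0, 4.0]
finger_gap: 0.0218
```

```bash
python3 - <<'E'
from h import *
d,psi=rep(); print(wind(psi,10,8,d[:2]))
E
```

```text
t 19.275 d [ 48.6  39.4 -32.6] r 62.6 psi -140.9 gap 0.0218 F [ 9.6  2.9 -9. ] q [  4.   18.8 102.4 -40.7  60.3 -58.2] rot [ 0.001  0.006 -0.001]
[(-0.008, 0.0074), (-0.0087, 0.0063), (-0.0097, 0.0048), (-0.0104, 0.0029), (-0.0108, 0.0011), (-0.0108, -0.0007), (-0.0104, -0.0027), (-0.0099, -0.0044)]
```

carry_out(
  motion=[-0.008,0.0074,0,0,0,0,-1,-0.0087,0.0063,0,0,0,0,-1,-0.0097,0.0048,0,0,0,0,-1],
)

```text
clock: 19.65
tcp_pos: [0.5117, 0.0247, 0.1692]
orientation: [[-0.981, 0.149, 0.125], [0.054, 0.829, -0.557], [-0.186, -0.54, -0.821]]
wrist_force: [-6.6, 12.3, 1.3]
finger_gap: 0.0218
```

```bash
cat >> h.py <<'E'
def ft():
    d,psi=rep();F=[]
    o=env.get_obs(); R=toolR(-19.4); f=R.T@o["wrist_force"]; u=d[:2]/np.hypot(*d[:2]); t=np.array([np.sin(np.radians(psi)),-np.cos(np.radians(psi))])
    print("radial",round(f[:2]@u,1),"tangential",round(f[:2]@t,1)); return d,psi
E
python3 - <<'E'
from h import *
d,psi=ft(); print(wind(psi,10,8,d[:2]))
E
```

```text
t 19.65 d [ 21.7  59.  -32.8] r 62.9 psi -110.2 gap 0.0218 F [ 6.9  8.5 -8.8] q [  5.5  22.8  97.4 -40.   61.7 -58. ] rot [-0.002  0.004 -0.001]
radial 10.3 tangential -3.6
[(-0.0107, 0.002), (-0.0108, 0.001), (-0.0108, -0.0009), (-0.0104, -0.0028), (-0.0098, -0.0045), (-0.0089, -0.0062), (-0.0077, -0.0076), (-0.0062, -0.0088)]
```

carry_out(
  motion=[-0.0107,0.002,0,0,0,0,-1,-0.0108,0.001,0,0,0,0,-1,-0.0108,-0.0009,0,0,0,0,-1],
)

```text
clock: 20.02
tcp_pos: [0.545, 0.0255, 0.1744]
orientation: [[-0.98, 0.148, 0.129], [0.053, 0.83, -0.555], [-0.189, -0.538, -0.822]]
wrist_force: [-0.3, 15.1, -0.2]
finger_gap: 0.0216
```

```bash
python3 - <<'E'
from h import *
d,psi=ft(); print(wind(psi,10,8,d[:2]))
im,_=snap("scene","s17")
A=[cv2.resize(i[195:260,245:300],(390,461),interpolation=cv2.INTER_CUBIC) for i in [cv2.imread("pics/s16.png"),im]]
cv2.imwrite("pics/jaw3.png",np.hstack(A))
E
```

```text
t 20.025 d [-11.9  61.9 -33.2] r 63.0 psi -79.1 gap 0.0216 F [ 1.1 12.6 -8.2] q [  5.2  25.8  91.7 -39.2  63.3 -60.1] rot [-0.004  0.001 -0.001]
radial 12.1 tangential -3.5
[(-0.0102, -0.0039), (-0.0097, -0.0048), (-0.0088, -0.0063), (-0.0075, -0.0078), (-0.0061, -0.0089), (-0.0044, -0.0099), (-0.0026, -0.0104), (-0.0008, -0.0108)]
```

View pics/jaw3.png

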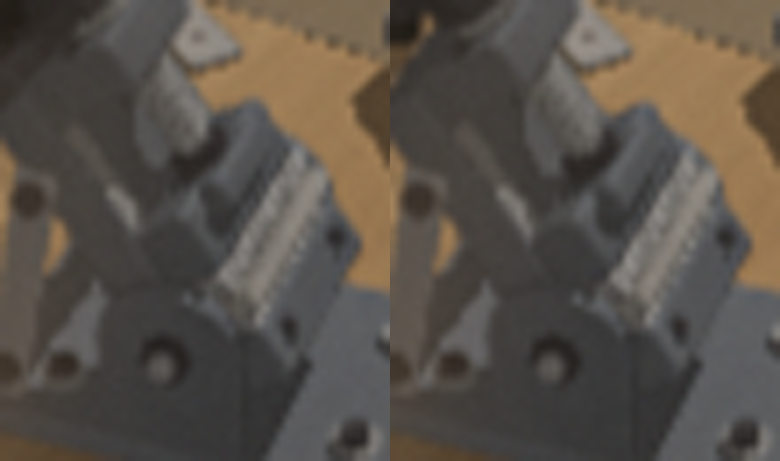

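carry_out(
  motion=[-0.0105,-0.0028,0,0,0,0,-1,-0.0098,-0.0048,0,0,0,0,-1,-0.0088,-0.0063,0,0,0,0,-1],
)

```text
clock: 20.45
tcp_pos: [0.5725, 0.0117, 0.1883]
orientation: [[-0.98, 0.149, 0.132], [0.052, 0.829, -0.556], [-0.192, -0.538, -0.821]]
wrist_force: [3.3, 10.2, 0.6]
finger_gap: 0.0218
```

```bash
python3 - <<'E'
from h import *
d,psi=ft(); print(wind(psi,10,8,d[:2],.0625))
E
```

```text
t 20.45 d [-42.2  47.  -33.4] r 63.2 psi -48.1 gap 0.0218 F [-2.8  8.6 -5.7] q [  3.5  27.4  86.9 -38.5  64.7 -63.5] rot [-0.003 -0.002 -0.   ]
radial 8.3 tangential -3.7
[(-0.007, -0.0085), (-0.0059, -0.0091), (-0.0043, -0.01), (-0.0025, -0.0106), (-0.0006, -0.0109), (0.0013, -0.0108), (0.0032, -0.0104), (0.0049, -0.0098)]
```

carry_out(
  motion=[-0.0072,-0.0083,0,0,0,0,-1,-0.0059,-0.0091,0,0,0,0,-1,-0.0043,-0.01,0,0,0,0,-1],
)

```text
clock: 20.82
tcp_pos: [0.5858, -0.0124, 0.2069]
orientation: [[-0.98, 0.15, 0.133], [0.051, 0.829, -0.557], [-0.193, -0.539, -0.82]]
wrist_force: [4.9, 9.3, -0.4]
finger_gap: 0.0219
```

```bash
python3 - <<'E'
from h import *
d,psi=ft(); print(wind(psi,10,8,d[:2],.0625))
E
```

```text
t 20.825 d [-60.   19.  -33.5] r 63.0 psi -17.6 gap 0.0219 F [-4.3  8.6 -4.2] q [  1.   27.   84.5 -37.9  65.5 -67.4] rot [-0.003 -0.003  0.   ]
radial 6.6 tangential -6.9
[(-0.0019, -0.0108), (-0.0005, -0.0109), (0.0014, -0.0108), (0.0032, -0.0104), (0.0051, -0.0096), (0.0066, -0.0087), (0.008, -0.0074), (0.0092, -0.0058)]
```

carry_out(
  motion=[-0.0019,-0.0108,0,0,0,0,-1,-0.0005,-0.0109,0,0,0,0,-1],
)

```text
clock: 21.08
tcp_pos: [0.585, -0.03, 0.219]
orientation: [[-0.98, 0.15, 0.134], [0.051, 0.83, -0.555], [-0.194, -0.537, -0.821]]
wrist_force: [8.7, 20.4, -4.2]
finger_gap: 0.0217
```

```bash
python3 - <<'E'
from h import *
d,psi=ft(); print(wind(psi,10,8,d[:2],.0625))
im,_=snap("scene","s18")
A=[cv2.resize(i[195:260,245:300],(390,461),interpolation=cv2.INTER_CUBIC) for i in [cv2.imread("pics/s17.png"),im]]
cv2.imwrite("pics/jaw4.png",np.hstack(A))
E
```

```text
t 21.075 d [-62.6  -2.2 -33.6] r 62.6 psi 2.0 gap 0.0217 F [-6.7 20.5 -6.7] q [ -0.9  25.8  84.5 -37.5  65.3 -69.8] rot [-0.004 -0.004  0.001]
radial 5.9 tangential -20.7
[(0.0014, -0.0108), (0.0032, -0.0104), (0.005, -0.0097), (0.0065, -0.0087), (0.008, -0.0075), (0.0091, -0.0059), (0.0101, -0.0042), (0.0106, -0.0025)]
```

View pics/jaw4.png

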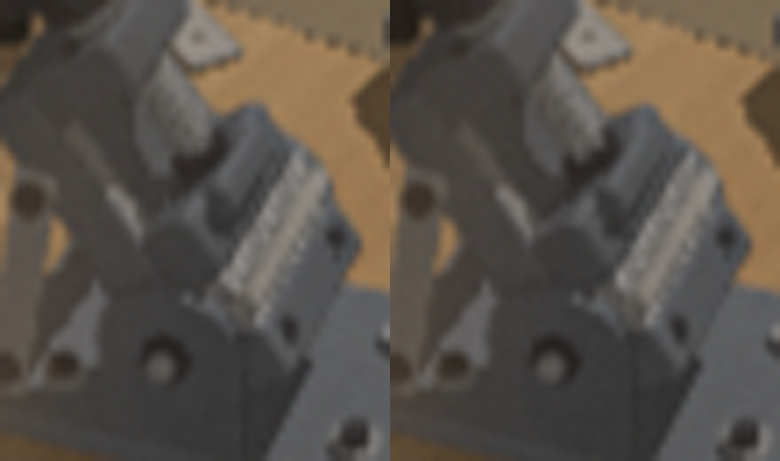

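carry_out(
  motion=[0.0004,-0.0054,0,0,0,0,-1],
)

```text
clock: 21.25
tcp_pos: [0.584, -0.0328, 0.2208]
orientation: [[-0.98, 0.149, 0.135], [0.051, 0.832, -0.552], [-0.195, -0.534, -0.823]]
wrist_force: [11.1, 26.1, -5.9]
finger_gap: 0.0218
```

```bash
python3 - <<'E'
from h import *
ft()
E
```

```text
t 21.25 d [-62.   -5.6 -33.7] r 62.3 psi 5.2 gap 0.0218 F [-8.4 26.5 -8.1] q [ -1.3  25.4  84.7 -37.3  65.1 -70.3] rot [-0.008 -0.005  0.   ]
radial 5.9 tangential -27.1
```

carry_out(
  motion=[0,0,0,0,0,0,-1,0.0005,-0.003,0,0,0,0,-1,0,0,0,0,0,0,-1],
)

```text
clock: 21.62
tcp_pos: [0.583, -0.0343, 0.2218]
orientation: [[-0.98, 0.148, 0.135], [0.05, 0.833, -0.551], [-0.194, -0.533, -0.823]]
wrist_force: [10.8, 24.6, -4.8]
finger_gap: 0.0219
```

```bash
python3 - <<'E'
from h import *
ft(); im,_=snap("wrist","w19"); cv2.imwrite("pics/w19b.png",cv2.resize(im,None,fx=1.5,fy=1.5))
E
```

```text
t 21.625 d [-61.3  -7.5 -33.8] r 61.8 psi 7.0 gap 0.0219 F [-8.4 24.6 -8.2] q [ -1.5  25.2  84.9 -37.2  65.  -70.6] rot [-0.009 -0.005 -0.001]
radial 5.3 tangential -25.4
```

View pics/w19b.png

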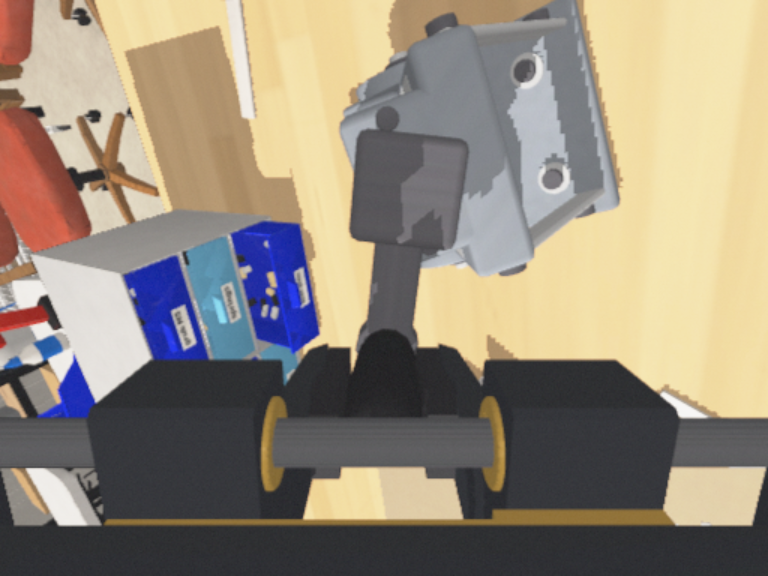

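carry_out(
  motion=[0.0007,-0.004,0,0,0,0,-1,0,0,0,0,0,0,-1],
)

```text
clock: 21.92
tcp_pos: [0.5809, -0.0371, 0.223]
orientation: [[-0.98, 0.147, 0.133], [0.05, 0.833, -0.551], [-0.191, -0.533, -0.824]]
wrist_force: [6.6, 26.8, -7.3]
finger_gap: 0.0222
```

```bash
python3 - <<'E'
from h import *
ft()
E
```

```text
t 21.925 d [-59.6 -10.8 -33.4] r 60.6 psi 10.3 gap 0.0222 F [-3.7 27.2 -7.9] q [ -1.8  24.8  85.1 -37.1  65.  -70.9] rot [-0.01  -0.002 -0.002]
radial -1.2 tangential -27.4
```

carry_out(
  motion=[0.0003,-0.004,0,0,0,0,-1,0,0,0,0,0,0,-1],
)

```text
clock: 22.18
tcp_pos: [0.5794, -0.0389, 0.2235]
orientation: [[-0.981, 0.146, 0.131], [0.051, 0.835, -0.548], [-0.189, -0.53, -0.826]]
wrist_force: [5.9, 37.2, -12.4]
finger_gap: 0.0223
```

```bash
python3 - <<'E'
from h import *
ft(); im,_=snap("wrist","w20"); im2,_=snap("scene","s20"); 
b1=cv2.resize(im,(400,300)); a1=cv2.resize(im2[140:260,200:330],(400,370),interpolation=cv2.INTER_CUBIC)
c=np.zeros((370,800,3),np.uint8);c[:,:400]=a1;c[:300,400:]=b1
cv2.imwrite("pics/w20b.png",c)
E
```

```text
t 22.175 d [-58.4 -12.8 -33.1] r 59.8 psi 12.4 gap 0.0223 F [-1.6 38.5 -9.4] q [ -2.   24.6  85.3 -36.8  65.  -71.4] rot [-0.013 -0.    -0.003]
radial -6.8 tangential -37.8
```

View pics/w20b.png

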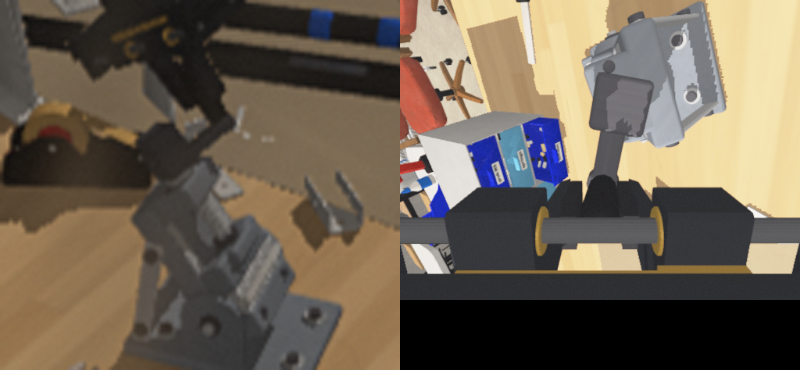

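carry_out(
  motion=[0,0,0,0,0,0,-1],
)

```text
clock: 22.4
tcp_pos: [0.5795, -0.0388, 0.2235]
orientation: [[-0.981, 0.145, 0.131], [0.05, 0.835, -0.548], [-0.189, -0.531, -0.826]]
wrist_force: [5.9, 36.2, -11.3]
finger_gap: 0.0225
```

```bash
python3 - <<'E'
from h import *
ft()
E
```

```text
t 22.4 d [-58.4 -12.7 -33.1] r 59.8 psi 12.3 gap 0.0225 F [-1.8 37.1 -9.7] q [ -2.   24.6  85.3 -36.8  65.  -71.4] rot [-0.013 -0.    -0.003]
radial -6.2 tangential -36.5
```

carry_out(
  motion=[0,0.0015,0,0,0,0,-1,0,0.0015,0,0,0,0,-1,0,0,0,0,0,0,-1],
)

```text
clock: 22.78
tcp_pos: [0.5798, -0.0378, 0.2228]
orientation: [[-0.981, 0.146, 0.13], [0.051, 0.833, -0.551], [-0.189, -0.533, -0.824]]
wrist_force: [4.3, 29.0, -8.0]
finger_gap: 0.022
```

```bash
python3 - <<'E'
from h import *
ft()
E
```

```text
t 22.775 d [-58.6 -11.5 -33.1] r 59.7 psi 11.1 gap 0.022 F [-1.2 29.1 -8.9] q [ -1.8  24.8  85.2 -37.   65.1 -71. ] rot [-0.01  -0.    -0.002]
radial -4.4 tangential -28.7
```

carry_out(
  motion=[0,0.002,0,0,0,0,-1,0,0.002,0,0,0,0,-1,0,0,0,0,0,0,-1],
)

```text
clock: 23.15
tcp_pos: [0.5803, -0.0363, 0.222]
orientation: [[-0.98, 0.148, 0.13], [0.052, 0.831, -0.554], [-0.19, -0.537, -0.822]]
wrist_force: [2.0, 18.9, -2.3]
finger_gap: 0.022
```

```bash
python3 - <<'E'
from h import *
ft()
E
```

```text
t 23.15 d [-58.8  -9.8 -33.1] r 59.6 psi 9.4 gap 0.022 F [-0.5 17.2 -8.3] q [ -1.6  25.   85.1 -37.3  65.2 -70.6] rot [-0.006  0.    -0.001]
radial -2.3 tangential -17.0
```

carry_out(
  motion=[0,0.002,0,0,0,0,-1,0,0.002,0,0,0,0,-1,0,0.001,0,0,0,0,-1,0,0,0,0,0,0,-1],
)

```text
clock: 23.65
tcp_pos: [0.5809, -0.0344, 0.2208]
orientation: [[-0.98, 0.15, 0.129], [0.053, 0.828, -0.558], [-0.19, -0.54, -0.82]]
wrist_force: [-1.1, 8.0, 3.2]
finger_gap: 0.0218
```

```bash
python3 - <<'E'
from h import *
ft()
E
```

```text
t 23.65 d [-59.1  -7.4 -33.2] r 59.6 psi 7.2 gap 0.0218 F [ 0.8  4.7 -7.2] q [ -1.3  25.2  85.  -37.6  65.4 -70.1] rot [-0.001  0.    -0.   ]
radial -1.4 tangential -4.5
```

carry_out(
  motion=[0,0.0008,0,0,0,0,0.3,0,0,0,0,0,0,0.3,0,0,0,0,0,0,0.3,0,0,0,0,0,0,0.3],
)

```text
clock: 24.15
tcp_pos: [0.5816, -0.0347, 0.2205]
orientation: [[-0.98, 0.15, 0.129], [0.053, 0.827, -0.559], [-0.19, -0.541, -0.819]]
wrist_force: [-1.1, 0.2, -0.2]
finger_gap: 0.057
```

```bash
python3 - <<'E'
from h import *
ft(); im,_=snap("wrist","w21"); im2,_=snap("scene","s21"); 
b1=cv2.resize(im,(400,300)); a1=cv2.resize(im2[140:260,200:330],(400,370),interpolation=cv2.INTER_CUBIC)
c=np.zeros((370,800,3),np.uint8);c[:,:400]=a1;c[:300,400:]=b1
cv2.imwrite("pics/w21b.png",c)
E
```

```text
t 24.15 d [-59.7  -7.4 -32.6] r 60.2 psi 7.1 gap 0.057 F [ 1.1  0.1 -0.1] q [ -1.3  25.4  84.9 -37.7  65.4 -70. ] rot [0.001 0.    0.   ]
radial -1.1 tangential 0.0
```

View pics/w21b.png

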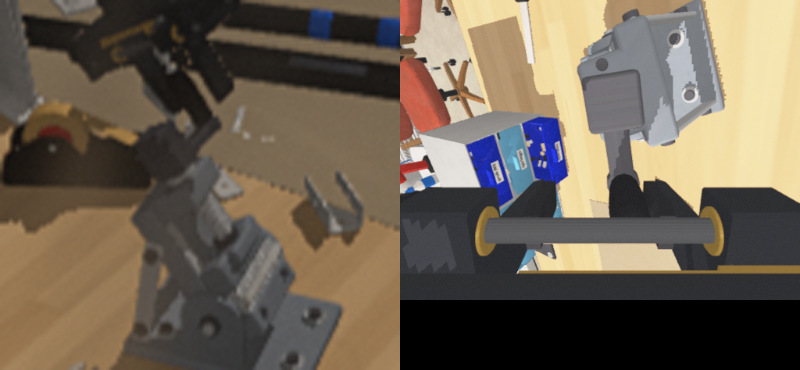

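carry_out(
  motion=[0,0.006,0,0,0,0,1,0,0.006,0,0,0,0,1,0,0,0,0,0,0,1,0,0,-0.03,0,0,0,1,0,0,-0.03,0,0,0,1,0,0,-0.04,0,0,0,1,0,0,-0.03,0,0,0,1,0,0,0,0,0,0,1],
)

```text
clock: 25.25
tcp_pos: [0.5671, 0.0489, 0.322]
orientation: [[-0.98, 0.151, 0.133], [0.052, 0.828, -0.559], [-0.194, -0.54, -0.819]]
wrist_force: [-0.2, -0.6, -0.3]
finger_gap: 0.088
```

```bash
python3 - <<'E'
from h import *
ft(); im,_=snap("wrist","w22"); im2,_=snap("scene","s22"); 
cv2.imwrite("pics/w22b.png",cv2.resize(im,None,fx=1.5,fy=1.5))
a1=cv2.resize(im2[140:260,200:330],None,fx=5,fy=5,interpolation=cv2.INTER_CUBIC);cv2.imwrite("pics/s22b.png",a1)
E
```

```text
t 25.25 d [ -60.4    4.7 -164.4] r 60.6 psi -4.5 gap 0.088 F [ 0.2 -0.3  0.5] q [  7.5  21.9  74.6 -35.3  81.3 -71.3] rot [-0.001 -0.004  0.001]
radial -0.3 tangential 0.3
```

View pics/w22b.png

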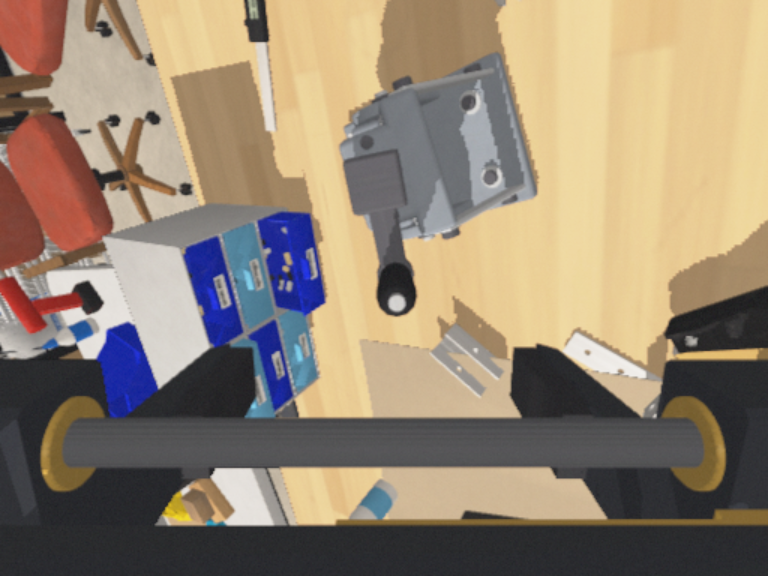

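View pics/s22b.png

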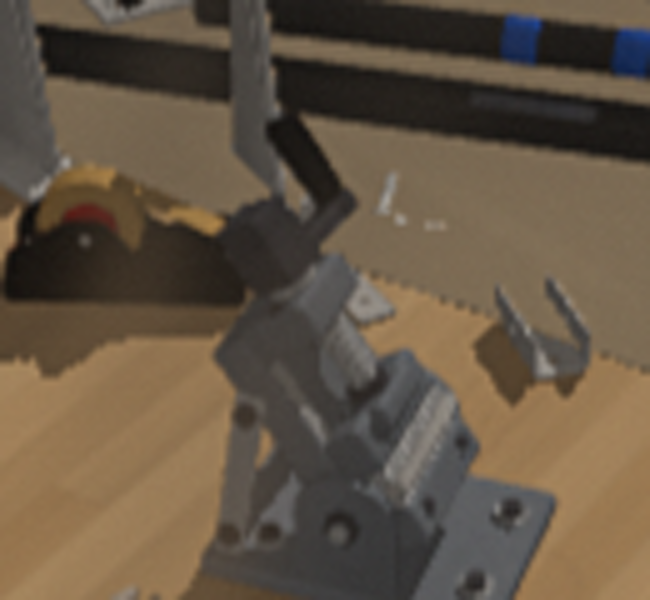

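```bash
python3 - <<'E'
from h import *
im3,_=snap("top","t22"); im=cv2.imread("pics/w22.png")
a1=cv2.resize(im3[185:255,235:315],(400,350),interpolation=cv2.INTER_CUBIC)
b1=cv2.resize(im[85:220,215:290],(333,600),interpolation=cv2.INTER_CUBIC)
c=np.zeros((600,733,3),np.uint8);c[:350,:400]=a1;c[:,400:]=b1;cv2.imwrite("pics/t22b.png",c)
E
```

```text
(no output)
```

View pics/t22b.png

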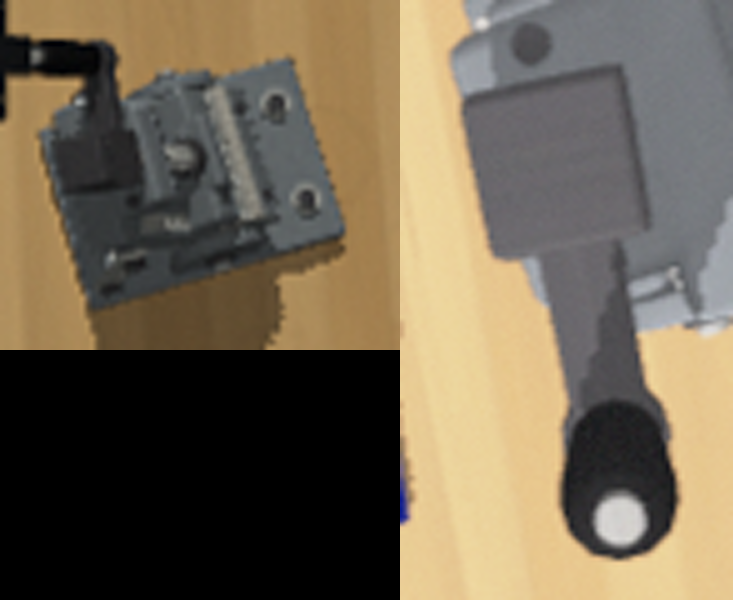

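```bash
python3 - <<'E'
from h import *
k=wk("w22"); f=lambda x,y:(215+(x-1.7)/4.444,85+(y-1.7)/4.444)
R=toolR(-19.4)
def pl(uv,h):
    c,e=ray(k,uv); return c+e*((SH+h*a-c)@a)/(e@a)
for h in [.044,.046,.050]:
    c=[pl(f(*q),h) for q in [(62,100),(218,66),(250,228),(97,258)]]
    m=sum(c)/4; print(h,[round(np.linalg.norm(c[i]-c[i-1])*1e3,1) for i in range(4)],"centre off (tool)",np.round(R.T@(m-(SH+h*a))*1e3,1))
g=pl(f(220,519),.070);print("grip",np.round(R.T@(g-SH-.07*a)*1e3,1))
# scene check: hub top corners projected
S=CAM["scene"]
for h in [.0,.044]:
    print(h,[np.round((proj(S,SH+h*a+.016*(sx*(np.cos(.21)*R[:,0]+np.sin(.21)*R[:,1])+sy*(-np.sin(.21)*R[:,0]+np.cos(.21)*R[:,1])))-[200,140])*5).tolist() for sx,sy in [(1,1),(1,-1),(-1,-1),(-1,1)]])
E
```

```text
0.044 [np.float64(29.9), np.float64(29.8), np.float64(30.3), np.float64(30.0)] centre off (tool) [-0.4 -0.2  0. ]
0.046 [np.float64(29.6), np.float64(29.6), np.float64(30.1), np.float64(29.7)] centre off (tool) [-0.3 -0.2 -0. ]
0.05 [np.float64(29.2), np.float64(29.1), np.float64(29.6), np.float64(29.3)] centre off (tool) [-0.2 -0.1 -0. ]
grip [-62.8  11.4  -0. ]
0.0 [[261.0, 291.0], [286.0, 292.0], [327.0, 256.0], [302.0, 256.0]]
0.044 [[217.0, 229.0], [240.0, 228.0], [282.0, 192.0], [258.0, 194.0]]
```

```bash
python3 - <<'E'
from h import *
T=pose(env.get_obs()); print(np.round(step(T,mk([.58,-.06,.34],down(180)),6),4))
E
```

```text
[-0.0035 -0.0181  0.003  -0.0979  0.0281 -0.018 ]
```

carry_out(
  motion=[-0.0035,-0.018,0.003,-0.098,0.028,-0.018,1,-0.0035,-0.018,0.003,-0.098,0.028,-0.018,1,-0.0035,-0.018,0.003,-0.098,0.028,-0.018,1,-0.0035,-0.018,0.003,-0.098,0.028,-0.018,1,-0.0035,-0.018,0.003,-0.098,0.028,-0.018,1,-0.0035,-0.018,0.003,-0.098,0.028,-0.018,1,0,0,0,0,0,0,1],
)

```text
clock: 26.28
tcp_pos: [0.5803, -0.0616, 0.3394]
orientation: [[-1.0, 0.004, -0.0], [0.004, 1.0, 0.001], [0.0, 0.001, -1.0]]
wrist_force: [-0.2, -0.0, -0.7]
finger_gap: 0.0879
```

```bash
python3 - <<'E'
from h import *
im,o=snap("wrist","w23"); print(o["clock"],o["tcp_pos"],o["wrist_force"])
cv2.imwrite("pics/w23b.png",cv2.resize(im[60:235,110:330],None,fx=3.5,fy=3.4,interpolation=cv2.INTER_CUBIC))
E
```

```text
26.275 [ 0.58025872 -0.06162386  0.33944152] [-0.16843737 -0.03744481 -0.73909352]
```

View pics/w23b.png

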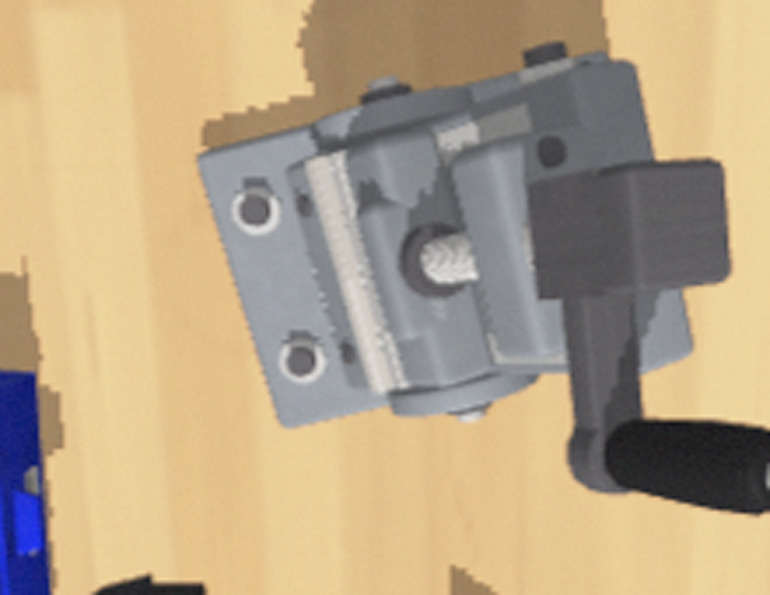

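```bash
python3 - <<'E'
from plant import env, finish_job
print(finish_job())
E
```

```text
the job is handed in; nothing more can be done
None
```

I fitted the crank on the screw, wound it clockwise until the screw stopped, released it and handed the job in at about 26 s. The hand-in gave no verdict.

**What I did**
- I gripped the crank by its hub and tilted it to the screw's axis, turned to match the square end. I pushed it down until it met the shoulder at about 26 N.
- I then held the free-turning grip and carried it round just under two turns (about 12.5 rad at the screw). At the end about 37 N at the grip moved it no further. Turning freely had taken about 4 N.
- I eased the force off, let go and backed clear.

**Last checks**
- **Crank:** the hub is within about 0.5 mm of the screw axis. Its apparent size and its outline in the scene camera match fully home, to about 2 mm.
- **Plate and jaw:** the final wrist picture shows the plate flat between the jaws with no visible gap.
- **Bystanders and contact:** the arm never went near the calipers or the bracket. It worked close to the tape dispenser only while picking up the crank, with no contact force. I made no separate position check on any of the three. The wrist force at the end was below 1 N.

**Not confirmed**
- I could not read the jaw's clamping force or travel directly. That it is tight rests on the torque at the stop (about 2.2 N m) and the closed gap.
- After release the crank dropped back about 18° under its own weight. That matches the play between socket and square, so I take it that the screw did not turn back. I did not wind it again to test this.

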